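# Put the sandalwood offerings away in the sprung box

### The arm

A 7-joint arm with a two-finger parallel gripper is mounted at the origin on the work surface. World frame = base frame: x ahead of the robot, y to its left, z up, the work surface at z = 0. Lengths are in m, angles in rad, forces in N, time in s.
With the tool pointing down it reaches from about 0.425 to 0.925 m from the base axis. Payload 6.8 kg.
Tool frame: the origin (TCP) lies midway between the tips of the shut fingers; the grasp point (between the pads) lies 19 mm behind it; z points along the fingers, y is the direction in which the jaws open and shut (so a half turn about z gives the same grasp; the last joint's range is limited). The gripper opens to 85 mm and grips with 20 to 120 N. Pads are 22 mm wide; open, the fingers measure 114 mm over their backs; the gripper's body (76 mm by 85 mm) begins 54 mm behind the grasp point. The pads swing forward as they close: fully open they stand 13 mm farther back than shut.
Start: joints at [-1.38, 0.477, 0.022, 1.555, -0.011, 1.109, -0.083], TCP at [0.199, 0.645, 0.231] pointing down, gripper open.
Joint ranges: [-2.96, 2.96], [-0.34, 2.1], [-1.41, 1.46], [0.24, 2.44], [-1.37, 4.51], [0.17, 1.92], [-2.96, 2.96]. Speed limits (rad/s): [2.39, 2.39, 3.14, 3.14, 3.14, 3.14, 3.14].

### API

Orientations are given as a unit quaternion [w, x, y, z].
In Python, from station import bot, vision gives the robot as it stands.
- The arm moves only by the tool move_arm, never from a script. Its argument "increments" is text: rows parted by semicolons, each of 7 numbers parted by spaces: the opening, from 0 (shut) to 1 (fully open), then the shift along the world's x, y, z in mm, then the turn, a rotation vector about the world's x, y, z in rad. In form: grip x y z rx ry rz; .... A call has exactly 8 rows; each row shifts and turns the commanded pose from where the row before left it; what a row does not reach is not made up. A row lasts 1/8 s, in which the tool goes at most 62.5 mm and 10.7 degrees, less where a joint would pass 70% of its speed; a pose out of reach is approached as far as the arm can. A call with a gripper value outside its range is refused whole. The fingers move at their own pace and stop on an object; "newtons" is the grip in N (left out, the last holds). Time passes only in rows, so rows that do not move let the fingers close, or fill a call up. It gives the time, the measured TCP pose, the force and the opening at its end, in the units of the state.
- bot.get_obs(): the state, without advancing time (a new reading comes with each control period).
- vision.read_camera(name): name is "scene" or "top" or "wrist"; returns (picture, depth): 480x640x3 uint8, red, green, blue; 480x640 float32, m along the optical axis (not along the pixel's ray), 0 where there is no reading.
- vision.calibration(name): a dict with "fx", "fy", "cx", "cy" (pixels), "R" (3x3) and "t" (3): a world point X has camera coordinates R X + t; the wrist camera has in their place "hand_eye" (4x4, takes a point from camera to tool coordinates, whose origin is the TCP and whose axes are the flange's). Camera axes: x right, y down, z forward; pixel columns grow to the right and rows downward; lengths in m; the calibration is good to about 2 mm. A picture is of the moment at which its call begins: read the wrist's pose just before it. calibration takes no time and is no camera call.
- bot.hand_in(): hands the job in, once; it reports no verdict.
The state is a dict: "t": time; "q": joint angles; "joint_vel": joint speeds; "joint_torque": joint torques, N m; "eef_pos": TCP position; "tool_rot": TCP orientation; "contact_force": force on the tool from outside, world axes, zero at the start; "torque": the same for the moment, N m; "gripper_width": opening from 0.0 (shut) to 1.0 (fully open).
Only numpy, scipy, OpenCV 4.12 (cv2) and the standard library are available. Lean on these libraries where they do the work, as an engineer would, in place of code of your own. Each camera call takes 0.05 s, during which the arm holds its last target.

### The job

Clear up after the offering: gather every loose block of wood onto the brass tray, and open the wooden box by pressing its button catch, steadying the sprung lid all the way up so that it does not fly open and bang against its stop. When all the blocks are on the tray and the box stands open, carry the tray by its handle and tip it so that the blocks slide off into the box; then put the empty tray back flat on its stone slab and shut the lid until the catch holds it. Leave the lamps, pots, coconut and bell where they are.

Things in the scene. Friction and masses are not known exactly. Their poses are not given: they have to be found in the camera images.
- casket: Dark wooden box, fixed to the ledge, open on top under its lid. 150 x 150 mm outside, 62 mm high, walls and floor 5 mm. Origin: centre of its underside; z up, +x towards the hinge side, -x towards the button catch. The brass catch housing stands out from the middle of the -x face to x = -121 mm, 54 mm wide, cheeks 62 mm high.
- lid (a joint): Hinge of the box lid, rad: about 0.02 when shut and held by the catch, grows as it opens, stop at 1.65 (just past upright). The lid is a flat board 150 x 150 x 8 mm, 180 g, along the box's +x rim, its top 70 mm up when shut. A spring drives it fully open and keeps it there (0.24 N m at 0, 0.075 N m at the stop); let go, it flies up and bangs. Hold its upper face back: under 1 rad/s.
- lid_hinge (a point): Point on the lid's hinge line, mid-width, 75 mm along the box's +x from its centre, 62.5 mm up. Its axes turn with the lid: shut, they are as the box's; the board extends along -x from here, upper face at z = +8 mm.
- lid_edge (a point): Point on the lid's upper face, mid-width, 10 mm in from the free edge, 140 mm from the hinge line; moves with the lid. To shut the lid, push on the upper (outer) face, over and down, about 1.5 N here; the last few mm force the tongue past the sprung catch (3 to 8 N at the free edge), which snaps over it and holds.
- catch (a joint): Travel of the button of the catch, m: 0 at rest, 0.006 fully pressed; the lid is let go at about 0.002 to 0.004. Springs back by itself.
- button_top (a point): Centre of the top of the button: a steel cap 24 mm (box x) by 36 mm, beside the lid's free edge, centred 108 mm from the box's centre along -x; its top is 88 mm up, 17.5 mm higher than the shut lid. Pressed straight down it goes 6 mm (1.5 N to start, 6 N fully down) and frees the lid at 2 to 4 mm. Between cap and lid stands the catch's steel hook, 5 mm lower than the cap.
- slab: Flat grey stone slab, fixed, 260 x 190 x 12 mm; origin at the centre of its underside, x along its length. The tray's home.
- tray: Brass tray, loose, 0.25 kg, standing on the slab. Floor 130 x 100 mm, 4 mm thick; rim walls 4 mm thick and 16 mm high in all on the back and the two long sides; the front (+x) end is open for pouring. Origin: centre of the floor's underside; x towards the open front, z up. An upright wooden handle stands behind the back wall.
- tray_grip (a point): Top centre of the tray's handle: an upright block 38 mm (tray x) by 14 mm (tray y) by 48 mm tall, centre 87 mm behind the tray's origin, top 52 mm above the tray's underside. Grip it across its 14 mm, firmly.
- tray_lip (a point): Middle of the open front edge of the tray's floor, upper face: 65 mm ahead of the tray's origin, 4 mm above its underside. The blocks slide off when the tray is tipped front down by about 35 to 45 degrees.
- wood1: stubby block of pale wood with lightly rounded edges, 28 x 24 x 22 mm (its x, y, z), 20 g; origin at the centre of its underside. Lies loose on the marble ledge; None if absent from this start
- wood2: stubby block of pale wood with lightly rounded edges, 28 x 24 x 22 mm (its x, y, z), 20 g; origin at the centre of its underside. Lies loose on the marble ledge; None if absent from this start
- wood3: stubby block of pale wood with lightly rounded edges, 28 x 24 x 22 mm (its x, y, z), 20 g; origin at the centre of its underside. Lies loose on the marble ledge; None if absent from this start
- wood4: stubby block of pale wood with lightly rounded edges, 28 x 24 x 22 mm (its x, y, z), 20 g; origin at the centre of its underside. Lies loose on the marble ledge; None if absent from this start
- wood5: stubby block of pale wood with lightly rounded edges, 28 x 24 x 22 mm (its x, y, z), 20 g; origin at the centre of its underside. Lies loose on the marble ledge; None if absent from this start
- lota: bystander, loose: brass pot, 72 mm across, 80 mm high; origin at its foot; not part of the job
- cup: bystander, loose: copper cup, 60 mm across, 60 mm high; origin at its foot; not part of the job
- diya1: bystander, loose: small terracotta lamp, 66 mm across, 24 mm high; origin at its foot; not part of the job
- diya2: bystander, loose: a second such terracotta lamp; not part of the job
- coconut: bystander, loose: brown coconut, 104 mm across and high; origin at its foot; not part of the job
- bell: bystander, loose: brass hand bell, 68 mm across, 102 mm high; origin at its foot; not part of the job

How it is judged:
By the outcome, as a careful person would: the job done as asked, in the order asked, and still so for the second after the job is handed in, with the robot touching nothing.
Of wood1, wood2, wood3, wood4, wood5 only 2 to 4 are there at a start; the rules pass over those that are not, and their reading is None.
At some moment in a run one of wood1, wood2, wood3, wood4, wood5 may be knocked a few centimetres aside while the robot is not near it.
It also fails if it takes over 210 s, if anything falls off the work surface, if the arm or the gripper's body presses on something with over 40 N, if the wrist force passes 120 N, or if a joint passes its speed limit or range.

## Working session

There is one attempt and no reset: what is moved stays moved. The work goes in short steps, Python scripts to look and compute and a tool call to move; the robot and the scene stay as the last step left them, time stands still between calls to the robot, and variables do not carry over. Pictures are saved under pics/ and viewed, and the job is handed in when it is done.

Besides the shell and the picture viewer there is one more tool, called after "Call:" in YAML: its name, and indented under it one key for each argument. move_arm: Moves the arm, as the interface text tells. Its arguments: {"type":"object","properties":{"increments":{"type":"string"},"newtons":{"type":"number"}},"required":["increments"]}

```bash
ls; mkdir -p pics; cat > h.py <<'E'
import numpy as np, cv2
from station import bot, vision
def snap(name,fn):
    o=bot.get_obs(); p,d=vision.read_camera(name); cv2.imwrite('pics/'+fn,p[:,:,::-1]); np.savez('pics/'+fn[:-4]+'.npz',p=p,d=d,pos=o['eef_pos'],rot=o['tool_rot']); return p,d,o
E
python3 - <<'E'
from h import *
o=bot.get_obs(); print(o)
for n in ['scene','top','wrist']:
    snap(n,n+'0.png'); c=vision.calibration(n); print(n,c)
E
```

```text
pics
{'t': 0.0, 'q': array([-1.38010827,  0.47778482,  0.02235922,  1.55648533, -0.01151467,
        1.10928272, -0.0831131 ]), 'joint_vel': array([-0.00037775,  0.00086235,  0.00084111, -0.00095321,  0.000465  ,
       -0.00015699, -0.00187043]), 'joint_torque': array([-8.21931990e-04, -5.96452582e+01,  1.60698362e+00, -2.81206530e+01,
        1.22669328e-02,  9.42428451e-03,  4.11067191e-06]), 'eef_pos': array([0.19853955, 0.64450873, 0.23032203]), 'tool_rot': array([-7.07213775e-05,  1.48846641e-01,  9.88859868e-01, -9.13193671e-04]), 'contact_force': array([0.02526732, 0.58191182, 0.45671523]), 'torque': array([-0.00049638, -0.03314657, -0.0207965 ]), 'gripper_width': 1.0021737113390796}
scene {'fx': 573.4002376671722, 'fy': 573.4002376671722, 'cx': 316.1989049212475, 'cy': 242.2533852975169, 'R': array([[ 0.33595708,  0.94163476, -0.02137359],
       [ 0.51989372, -0.20431491, -0.82943712],
       [-0.78539377,  0.26754328, -0.55819103]]), 't': array([-0.15691666, -0.22166301,  1.69683911])}
top {'fx': 487.3222596841532, 'fy': 487.3222596841532, 'cx': 320.9877777424629, 'cy': 241.062226105396, 'R': array([[ 0.02840866, -0.99959032, -0.00348553],
       [-0.98197146, -0.02725568, -0.18705395],
       [ 0.18688231,  0.00873664, -0.98234346]]), 't': array([-0.04705095,  0.56808363,  1.02432035])}
wrist {'fx': 387.37209368474913, 'fy': 387.37209368474913, 'cx': 311.72477704517996, 'cy': 240.9338978043469, 'hand_eye': array([[ 1.50905787e-04, -9.59976201e-01, -2.80081543e-01,
         7.11361191e-02],
       [ 9.99999411e-01,  4.45794323e-04, -9.89162795e-04,
         1.71116914e-03],
       [ 1.07443150e-03, -2.80081229e-01,  9.59975703e-01,
        -1.42017788e-01],
       [ 0.00000000e+00,  0.00000000e+00,  0.00000000e+00,
         1.00000000e+00]])}
```

View pics/scene0.png

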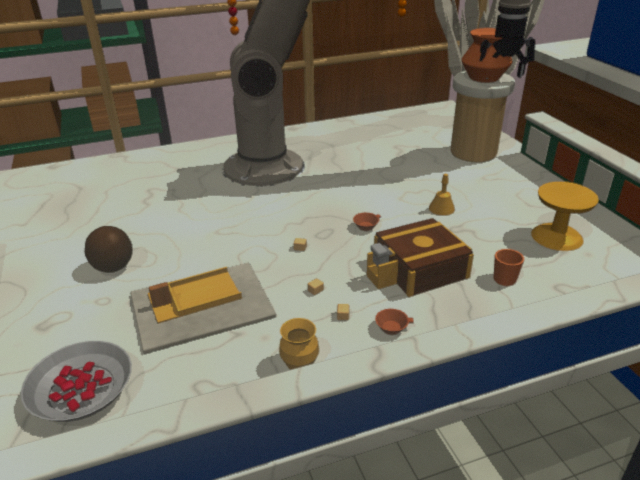

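View pics/top0.png

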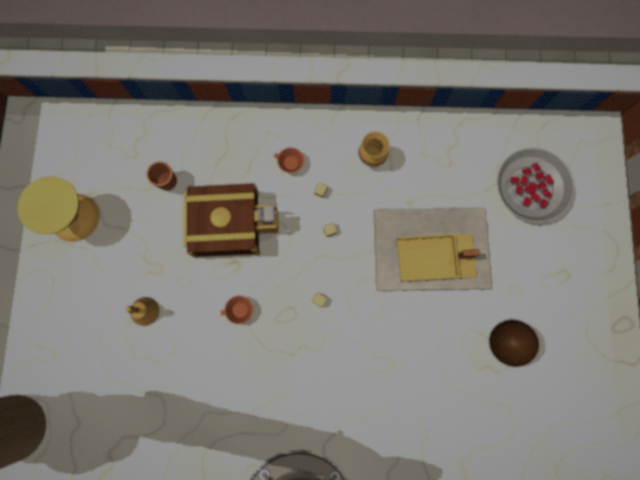

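View pics/wrist0.png

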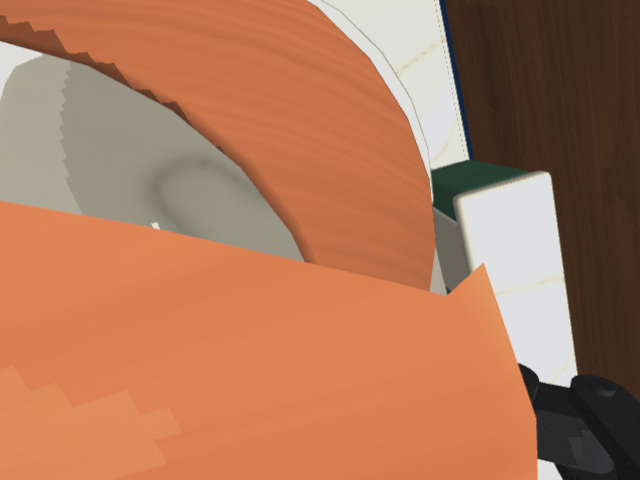

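The scene camera shows three blocks at (300,244), (315,286) and (343,312); in the top view they are at (321,190), (331,230) and (320,299). The box is at top (222,220) with its catch to the right, towards the tray. The tray is at (437,258) with its handle to the right. Next I measure these.

```bash
cat >> h.py <<'E'
def calib(n,f=None):
    return vision.calibration(n)
def Rq(q):
    from scipy.spatial.transform import Rotation as R
    return R.from_quat([q[1],q[2],q[3],q[0]]).as_matrix()
def ext(name,pos=None,rot=None):
    c=vision.calibration(name)
    if name=='wrist':
        T=np.eye(4);T[:3,:3]=Rq(rot);T[:3,3]=pos
        M=T@c['hand_eye']; return c,M[:3,:3],M[:3,3]
    return c,c['R'].T,-c['R'].T@c['t']
def pts(name,d,pos=None,rot=None):
    c,R,o=ext(name,pos,rot)
    v,u=np.mgrid[:480,:640]
    P=np.stack([(u-c['cx'])/c['fx']*d,(v-c['cy'])/c['fy']*d,d],-1)
    X=P@R.T+o; X[d<=0]=np.nan; return X
def onplane(name,uv,z,pos=None,rot=None):
    c,R,o=ext(name,pos,rot); uv=np.asarray(uv,float).reshape(-1,2)
    r=np.c_[(uv[:,0]-c['cx'])/c['fx'],(uv[:,1]-c['cy'])/c['fy'],np.ones(len(uv))]@R.T
    return o+r*((z-o[2])/r[:,2])[:,None]
def load(fn):
    a=np.load('pics/'+fn+'.npz'); return a['p'],a['d'],a['pos'],a['rot']
E
python3 - <<'E'
from h import *
np.set_printoptions(precision=4,suppress=True)
p,d,_,_=load('top0'); X=pts('top',d)
for nm,uv in dict(b1=(321,190),b2=(331,230),b3=(320,299),table=(350,330),slab=(385,220),tray=(425,260),handle=(469,254),lid=(205,222),btn=(266,214),lota=(374,150),cup=(161,175),d1=(290,160),d2=(238,310),coco=(514,343),bell=(145,310)).items():
    print(nm,X[uv[1],uv[0]],p[uv[1],uv[0]])
q,d2,_,_=load('scene0'); Y=pts('scene',d2)
for nm,uv in dict(b1=(343,310),b2=(315,285),b3=(300,242),table=(250,220),slab=(145,330),tray=(200,295),lid=(400,245)).items(): print(nm,Y[uv[1],uv[0]])
E
```

```text
b1 [ 0.6962 -0.0274  0.0211] [153 146 101]
b2 [ 0.6019 -0.053   0.0206] [154 148 103]
b3 [ 0.4438 -0.0323  0.0224] [154 148 104]
table [ 0.378  -0.1016 -0.0024] [153 153 155]
slab [ 0.6298 -0.177   0.0162] [139 132 118]
tray [ 0.5395 -0.2687  0.0134] [151 134  72]
handle [ 0.5484 -0.3556  0.0587] [112  73  45]
lid [0.6013 0.2242 0.0712] [79 44 30]
btn [0.6197 0.0896 0.0848] [143 139 133]
lota [ 0.804  -0.1514  0.0052] [102  78  42]
cup [0.7275 0.3539 0.0054] [90 53 34]
d1 [0.7738 0.0491 0.0039] [137  78  55]
d2 [0.4151 0.1515 0.0066] [137  78  51]
coco [ 0.3605 -0.4298  0.0988] [92 68 49]
bell [0.4077 0.3471 0.0449] [99 73 36]
b1 [ 0.7069 -0.0294  0.0234]
b2 [ 0.6096 -0.053   0.0208]
b3 [ 0.4482 -0.0325  0.0224]
table [ 0.2767 -0.1098  0.001 ]
slab [ 0.6129 -0.4009  0.0125]
tray [ 0.5492 -0.2831  0.0157]
lid [0.6073 0.1405 0.0718]
```

```bash
python3 - <<'E'
from h import *
p,d,_,_=load('top0')
c=p[140:340,170:500,::-1]; cv2.imwrite('pics/crop0.png',cv2.resize(c,None,fx=2.4,fy=2.4,interpolation=cv2.INTER_CUBIC))
E
```

```text
(no output)
```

View pics/crop0.png

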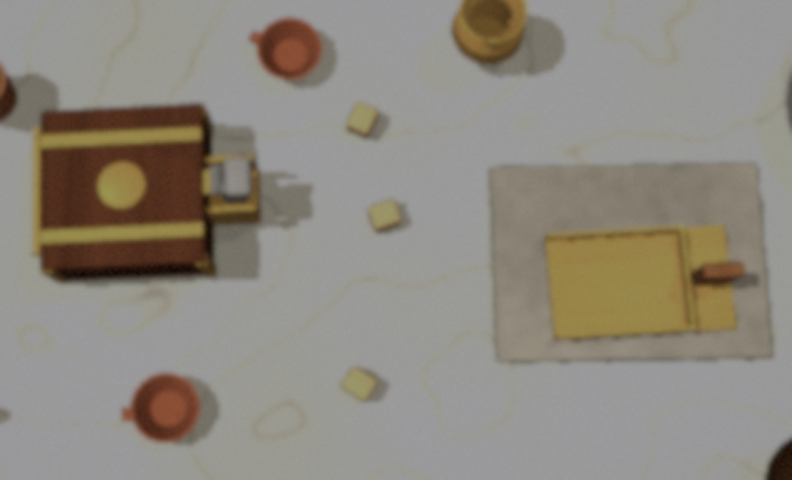

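Call:
move_arm:
  increments: "1 20 -40 20 0 0 0; 1 30 -48 15 0 0 -0.1; 1 30 -48 15 0 0 -0.1; 1 30 -48 15 0 0 -0.1; 1 30 -48 10 0 0 -0.1; 1 30 -48 10 0 0 -0.1; 1 30 -48 5 0 0 -0.1; 1 30 -48 0 0 0 -0.1"

```text
t: 1.15
eef_pos: [0.4295, 0.2675, 0.3218]
tool_rot: [0.0, 0.48, 0.877, 0.001]
contact_force: [0.3, 0.6, -0.8]
gripper_width: 0.998
```

Call:
move_arm:
  increments: "1 30 -48 0 0 0 -0.1; 1 30 -48 0 0 0 -0.1; 1 25 -48 0 0 0 -0.1; 1 20 -48 0 0 0 -0.1; 1 20 -48 0 0 0 -0.1; 1 16 -48 0 0 0 -0.07; 1 0 -31 10 0 0 0; 1 0 0 0 0 0 0"

```text
t: 2.15
eef_pos: [0.5696, -0.0535, 0.3319]
tool_rot: [0.001, 0.708, 0.706, -0.0]
contact_force: [0.2, 0.9, -0.2]
gripper_width: 1.001
```

```bash
python3 - <<'E'
from h import *
print(bot.get_obs()['q'])
snap('wrist','w1.png')
E
```

```text
[-0.53036046  0.25037345  0.63574844  1.71191806 -0.15571423  1.22947526
  0.13896093]
```

View pics/w1.png

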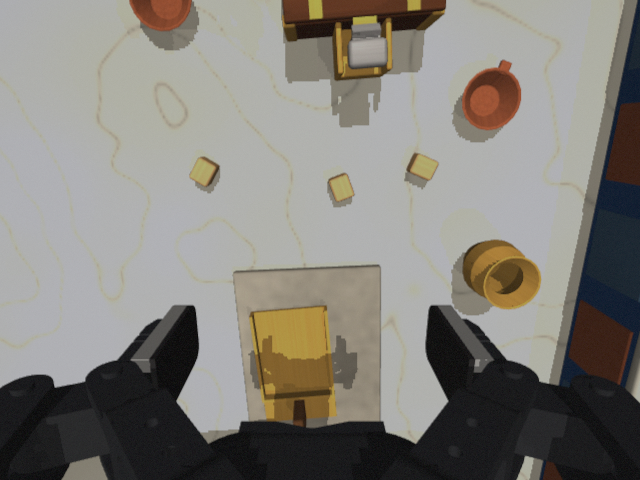

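The wrist view shows three blocks at (204,171), (341,188) and (422,166), the catch at (367,45), the tray mouth at (290,310) and its handle at (299,412). I segment the block tops next.

```bash
cat >> h.py <<'E'
def blocks(name,p,pos=None,rot=None,d=None,box=None,z=0.0217):
    hsv=cv2.cvtColor(p,cv2.COLOR_RGB2HSV)
    m=((hsv[...,0]>18)&(hsv[...,0]<34)&(hsv[...,1]>60)&(hsv[...,1]<140)&(hsv[...,2]>125)).astype(np.uint8)
    m=cv2.morphologyEx(m,cv2.MORPH_OPEN,np.ones((3,3)))
    out=[]
    X=pts(name,d,pos,rot) if d is not None else None
    for c in cv2.findContours(m,cv2.RETR_EXTERNAL,cv2.CHAIN_APPROX_NONE)[0]:
        if cv2.contourArea(c)<60 or cv2.contourArea(c)>4000: continue
        W=onplane(name,c[:,0,:],z,pos,rot)[:,:2]
        (cx,cy),(w,h),a=cv2.minAreaRect((W*1000).astype(np.float32))
        if w<h: w,h,a=h,w,a+90
        u,v=c[:,0].mean(0).astype(int)
        out.append((u,v,round(cx,1),round(cy,1),round(w,1),round(h,1),round((a+90)%180-90,1),None if X is None else X[v-2:v+3,u-2:u+3,2].mean().round(4)))
    return out
E
python3 - <<'E'
from h import *
p,d,pos,rot=load('w1'); print(pos,rot)
for b in blocks('wrist',p,pos,rot,d): print(b)
hsv=cv2.cvtColor(p,cv2.COLOR_RGB2HSV)
for u,v in [(204,168),(341,186),(422,164),(290,350),(208,182)]: print(hsv[v,u])
pt,dt,_,_=load('top0')
ps,ds,_,_=load('scene0')
for n,q,dd in(('top',pt,dt),('scene',ps,ds)):
  for b in blocks(n,q,d=dd): print(n,b)
X=pts('wrist',d,pos,rot)
for u,v in [(367,50),(366,30),(361,20),(330,10),(299,412),(299,407),(290,350),(310,290),(237,272),(379,267),(300,200)]: print((u,v),X[v,u].round(4))
E
```

```text
[ 0.56960866 -0.05352523  0.33193229] [ 7.40348150e-04  7.08414200e-01  7.05796551e-01 -2.55613883e-05]
(np.int64(341), np.int64(187), 605.0, -48.4, 26.1, 20.6, -69.3, np.float64(0.0214))
(np.int64(201), np.int64(171), 442.9, -29.2, 25.8, 21.0, 59.1, np.float64(0.0214))
(np.int64(424), np.int64(166), 699.9, -24.4, 25.9, 21.8, -23.0, np.float64(nan))
[ 26 101 177]
[ 27 100 176]
[ 27  99 176]
[ 22 156 178]
[ 17 131 130]
top (np.int64(319), np.int64(299), 443.2, -31.6, 26.6, 24.0, 58.1, np.float64(0.0215))
top (np.int64(469), np.int64(270), 519.1, -365.0, 37.0, 35.4, 8.0, np.float64(0.0143))
top (np.int64(422), np.int64(258), 538.8, -266.9, 123.3, 92.1, -85.6, np.float64(0.0153))
top (np.int64(460), np.int64(239), 583.0, -345.2, 63.1, 39.4, -88.4, np.float64(0.015))
top (np.int64(218), np.int64(236), 579.0, 203.4, 157.7, 12.8, -85.6, np.float64(nan))
top (np.int64(329), np.int64(229), 604.1, -50.1, 28.3, 21.4, -69.6, np.float64(0.0204))
top (np.int64(218), np.int64(217), 622.7, 207.7, 33.1, 32.9, 1.6, np.float64(0.0731))
top (np.int64(217), np.int64(196), 672.8, 210.9, 157.8, 12.3, -85.5, np.float64(0.0711))
top (np.int64(320), np.int64(188), 698.8, -26.3, 25.6, 21.0, -24.0, np.float64(0.021))
top (np.int64(47), np.int64(204), 644.6, 606.1, 139.3, 136.3, -88.4, np.float64(nan))
scene (np.int64(343), np.int64(307), 698.0, -25.7, 21.2, 19.8, -21.4, np.float64(0.0223))
scene (np.int64(315), np.int64(282), 603.6, -49.5, 24.8, 24.6, 12.1, np.float64(0.0231))
(367, 50) [0.6209 0.0862 0.0879]
(366, 30) [0.6203 0.1042 0.0804]
(361, 20) [0.6167 0.1147 0.0702]
(330, 10) [0.5877 0.1229 0.0709]
(299, 412) [ 0.5525 -0.3406  0.0481]
(299, 407) [ 0.5522 -0.3393  0.0402]
(290, 350) [ 0.5402 -0.2688  0.0146]
(310, 290) [ 0.5676 -0.183   0.0108]
(237, 272) [ 0.4744 -0.158   0.0101]
(379, 267) [ 0.6556 -0.1519  0.0102]
(300, 200) [ 5.557e-01 -6.720e-02 -1.000e-04]
```

Call:
move_arm:
  increments: "1 26 6 -40 0 0 -0.1; 1 26 6 -42 0 0 -0.1; 1 26 6 -42 0 0 -0.1; 1 26 6 -42 0 0 -0.1; 1 26 4.5 -42 0 0 0; 1 0 0 -42 0 0 0; 1 0 0 -40 0 0 0; 1 0 0 -20 0 0 0"
  newtons: 40

```text
t: 3.2
eef_pos: [0.6979, -0.019, 0.0181]
tool_rot: [-0.002, 0.832, 0.554, -0.001]
contact_force: [-0.4, -0.3, 0.2]
gripper_width: 0.999
```

```bash
python3 - <<'E'
from h import *
p,d,o=snap('wrist','w2.png')
print(o['eef_pos'],o['contact_force'])
for b in blocks('wrist',p,o['eef_pos'],o['tool_rot'],d): print(b)
E
```

```text
[ 0.69787929 -0.01903914  0.01814399] [-0.36412784 -0.31139191  0.20670585]
(np.int64(322), np.int64(326), 700.5, -23.8, 24.8, 20.9, -22.5, np.float64(0.0216))
```

View pics/w2.png

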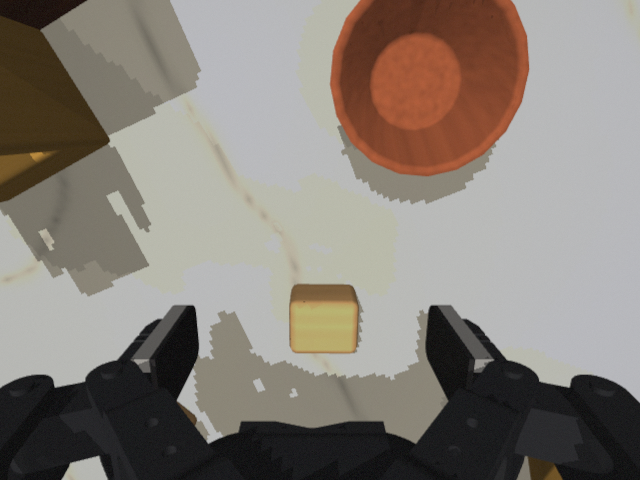

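The block sits squarely between the pads at (322,320). I need a small correction of (+2.5, -5) mm.

Call:
move_arm:
  increments: "1 2.5 -5 -8 0 0 0; 1 0 0 -8 0 0 0; 0.2 0 0 0 0 0 0; 0.2 0 0 0 0 0 0; 0.2 0 0 0 0 0 0; 0.2 0 0 0 0 0 0; 0.2 0 0 20 0 0 0; 0.2 0 0 50 0 0 0"
  newtons: 40

```text
t: 4.25
eef_pos: [0.7004, -0.026, 0.0747]
tool_rot: [-0.001, 0.833, 0.553, -0.002]
contact_force: [0.4, 0.6, 0.3]
gripper_width: 0.317
```

Call:
move_arm:
  increments: "0.2 -20 -30 25 0 0 0.075; 0.2 -27 -46 0 0 0 0.1; 0.2 -27 -46 0 0 0 0.1; 0.2 -27 -46 0 0 0 0.1; 0.2 -27 -46 0 0 0 0.1; 0.2 -27 -46 0 0 0 0; 0.2 -4 -13 0 0 0 0; 0.2 0 0 0 0 0 0"

```text
t: 5.25
eef_pos: [0.5431, -0.3005, 0.1013]
tool_rot: [0.001, 0.68, 0.733, 0.0]
contact_force: [1.0, 0.7, 0.3]
gripper_width: 0.316
```

```bash
python3 - <<'E'
from h import *
p,d,o=snap('wrist','w3.png')
print(o['eef_pos'],o['contact_force'])
X=pts('wrist',d,o['eef_pos'],o['tool_rot'])
p2,d2,_=snap('top','top3.png')
for b in blocks('top',p2,d=d2):
  if b[2]<720 and -100<b[3]<0: print(b)
E
```

```text
[ 0.54313603 -0.30053623  0.10129495] [0.96857948 0.71958744 0.26902532]
(np.int64(319), np.int64(299), 443.2, -31.9, 26.7, 23.6, 60.8, np.float64(0.0204))
(np.int64(329), np.int64(229), 603.2, -50.8, 27.6, 22.1, -69.6, np.float64(0.0207))
```

View pics/w3.png

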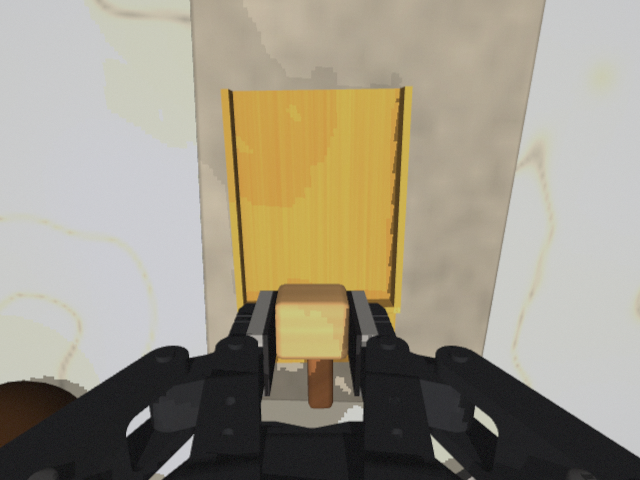

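The view shows the tray with front corners at (234,91) and (401,88) and inner back corners near (245,297) and (392,297). The handle is at (320,385), and the block is held squarely. I convert these to positions.

```bash
python3 - <<'E'
from h import *
p,d,pos,rot=load('w3')
X=pts('wrist',d,pos,rot)
print('floor z',X[150,300],X[250,300],'slab',X[200,450],'rim',X[200,404],'handle',X[370,320],X[400,320])
print(onplane('wrist',[(234,91),(401,88),(245,296),(392,296),(317,90)],0.016,pos,rot)[:,:2].round(4))
print(onplane('wrist',[(223,90),(411,88),(242,305),(397,305)],0.028,pos,rot)[:,:2].round(4))
print('htop',onplane('wrist',[(308,361),(332,361)],0.064,pos,rot)[:,:2].round(4))
E
```

```text
floor z [ 0.53260467 -0.24084735  0.01548041] [ 0.53658902 -0.30086159  0.0155559 ] slab [ 0.62512471 -0.26380097  0.01099893] rim [ 0.59307229 -0.26314713  0.02768685] handle [ 0.55208959 -0.35190062  0.06372402] [ 0.55356496 -0.37030504  0.06444404]
[[ 0.4944 -0.212 ]
 [ 0.5856 -0.2036]
 [ 0.5036 -0.3341]
 [ 0.5972 -0.3271]
 [ 0.5398 -0.2081]]
[[ 0.491  -0.2128]
 [ 0.5883 -0.2045]
 [ 0.5038 -0.3346]
 [ 0.5979 -0.3275]]
htop [[ 0.5453 -0.3467]
 [ 0.558  -0.3457]]
```

Call:
move_arm:
  increments: "0.2 5.5 -7 -30 0 0 0; 0.2 0 0 -35 0 0 0; 0.2 0 0 -10 0 0 0; 0.2 0 0 -7 0 0 0; 0.5 0 0 0 0 0 0; 0.5 0 0 0 0 0 0; 0.5 0 0 0 0 0 0; 0.5 0 0 30 0 0 0"

```text
t: 6.35
eef_pos: [0.5473, -0.3052, 0.0467]
tool_rot: [-0.002, 0.679, 0.734, -0.001]
contact_force: [0.1, 0.2, -0.0]
gripper_width: 0.496
```

Call:
move_arm:
  increments: "0.5 0 10 40 0 0 0; 1 11.5 45 10 0 0 0.1; 1 11.5 51 0 0 0 0.1; 1 11.5 51 0 0 0 0.09; 1 11.5 51 0 0 0 0; 1 11.5 47 -10 0 0 0; 1 0 0 -40 0 0 0; 1 0 0 -30 0 0 0"

```text
t: 7.35
eef_pos: [0.6061, -0.05, 0.0171]
tool_rot: [-0.0, 0.565, 0.825, -0.0]
contact_force: [0.1, -0.4, 0.2]
gripper_width: 1.002
```

```bash
cat > look.py <<'E'
from h import *
import sys
p,d,o=snap('wrist',sys.argv[1])
print(o['eef_pos'].round(4),o['tool_rot'].round(3),o['contact_force'].round(2),o['gripper_width'])
for b in blocks('wrist',p,o['eef_pos'],o['tool_rot'],d): print(b)
E
python3 look.py w4.png
```

```text
[ 0.6061 -0.05    0.0171] [-0.     0.565  0.825 -0.   ] [ 0.12 -0.38  0.15] 1.0020138982680238
(np.int64(308), np.int64(313), 605.1, -48.0, 25.0, 20.1, -68.8, np.float64(0.0217))
```

View pics/w4.png

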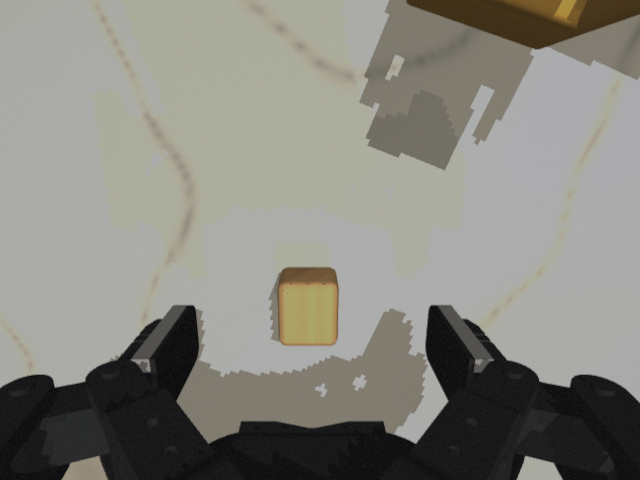

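The block is square in the jaws at (308,307), so I grip it.

Call:
move_arm:
  increments: "1 -1 1.5 -8 0 0 0; 1 0 0 -7 0 0 0; 0.15 0 0 0 0 0 0; 0.15 0 0 0 0 0 0; 0.15 0 0 0 0 0 0; 0.15 0 0 0 0 0 0; 0.15 0 0 20 0 0 0; 0.15 0 0 50 0 0 0"

```text
t: 8.4
eef_pos: [0.6035, -0.0497, 0.0732]
tool_rot: [-0.002, 0.566, 0.824, -0.001]
contact_force: [0.2, 0.7, -0.6]
gripper_width: 0.268
```

Call:
move_arm:
  increments: "0.15 -12 -40 15 0 0 0; 0.15 -12 -50 0 0 0 -0.1; 0.15 -12 -50 0 0 0 -0.1; 0.15 -12 -50 0 0 0 -0.09; 0.15 -10 -33 0 0 0 0; 0.15 0 0 -25 0 0 0; 0.15 0 0 -25 0 0 0; 0.15 0 0 -10 0 0 0"

```text
t: 9.4
eef_pos: [0.5467, -0.2726, 0.0281]
tool_rot: [-0.001, 0.679, 0.734, -0.0]
contact_force: [0.6, -0.4, -0.1]
gripper_width: 0.271
```

Call:
move_arm:
  increments: "0.15 0 0 -7 0 0 0; 0.15 0 0 0 0 0 0; 0.48 0 0 0 0 0 0; 0.48 0 0 0 0 0 0; 0.48 0 0 0 0 0 0; 0.48 0 0 40 0 0 0; 0.7 0 30 40 0 0 0; 1 0 30 0 0 0 0"

```text
t: 10.4
eef_pos: [0.5492, -0.2136, 0.1046]
tool_rot: [0.003, 0.68, 0.733, 0.001]
contact_force: [0.2, -0.3, -1.1]
gripper_width: 0.884
```

```bash
python3 look.py w5.png
```

```text
[ 0.5492 -0.2136  0.1046] [0.003 0.68  0.733 0.001] [ 0.22 -0.29 -1.05] 0.8839644096125261
(np.int64(301), np.int64(347), 548.3, -280.8, 26.9, 21.3, -85.8, np.float64(0.0374))
```

View pics/w5.png

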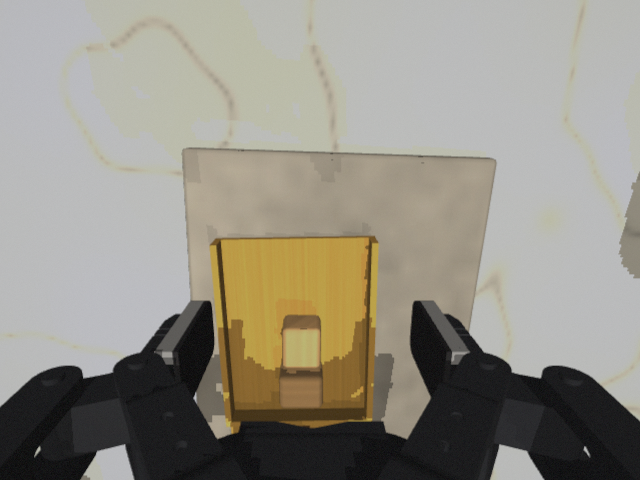

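Two blocks sit in line on the tray at (301,347) and (300,390). Now I go for the third.

Call:
move_arm:
  increments: "1 -15 20 0 0 0 -0.12; 1 -20 36 0 0 0 -0.13; 1 -20 36 0 0 0 -0.13; 1 -20 36 0 0 0 -0.13; 1 -20 36 -10 0 0 -0.11; 1 -10.5 20 -40 0 0 0; 1 0 0 -25 0 0 0; 1 0 0 -10 0 0 0"

```text
t: 11.45
eef_pos: [0.441, -0.0288, 0.0154]
tool_rot: [-0.0, 0.871, 0.492, -0.001]
contact_force: [0.2, 0.8, -0.5]
gripper_width: 0.997
```

```bash
python3 look.py w6.png
```

```text
[ 0.441  -0.0288  0.0154] [-0.     0.871  0.492 -0.001] [ 0.15  0.81 -0.5 ] 0.9970296125592739
(np.int64(317), np.int64(319), 443.3, -28.7, 25.1, 20.6, 58.1, np.float64(0.0214))
```

View pics/w6.png

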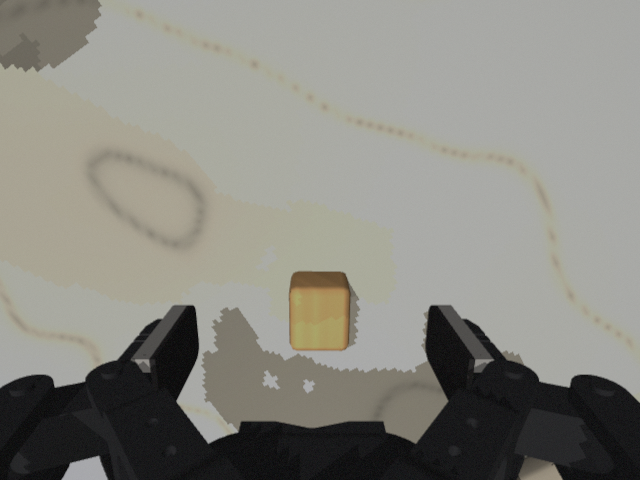

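The third block is centred in the jaws at (319,311).

Call:
move_arm:
  increments: "1 2.3 0 -8 0 0 0; 1 0 0 -5 0 0 0; 0.15 0 0 0 0 0 0; 0.15 0 0 0 0 0 0; 0.15 0 0 0 0 0 0; 0.15 0 0 0 0 0 0; 0.15 0 0 20 0 0 0; 0.15 0 0 50 0 0 0"

```text
t: 12.5
eef_pos: [0.4426, -0.029, 0.073]
tool_rot: [-0.001, 0.871, 0.492, -0.002]
contact_force: [1.5, 1.0, 0.5]
gripper_width: 0.273
```

Call:
move_arm:
  increments: "0.15 18 -35 15 0 0 0.12; 0.15 20 -42 0 0 0 0.13; 0.15 20 -42 0 0 0 0.13; 0.15 20 -42 0 0 0 0.13; 0.15 20 -42 0 0 0 0.11; 0.15 2 -6 -25 0 0 0; 0.15 0 0 -25 0 0 0; 0.15 0 0 -10 0 0 0"

```text
t: 13.5
eef_pos: [0.543, -0.2375, 0.0269]
tool_rot: [-0.001, 0.679, 0.734, -0.001]
contact_force: [-0.3, 0.0, -0.3]
gripper_width: 0.269
```

Call:
move_arm:
  increments: "0.15 0 0 -7 0 0 0; 0.15 0 0 0 0 0 0; 0.48 0 0 0 0 0 0; 0.48 0 0 0 0 0 0; 0.48 0 0 0 0 0 0; 0.48 0 0 40 0 0 0; 0.7 0 30 40 0 0 0; 1 0 50 0 0 0 0"

```text
t: 14.5
eef_pos: [0.5461, -0.1599, 0.1047]
tool_rot: [0.003, 0.681, 0.732, 0.002]
contact_force: [0.9, 0.4, -0.3]
gripper_width: 0.883
```

```bash
python3 look.py w7.png; python3 - <<'E'
from h import *
p,d,o=snap('top','top7.png'); cv2.imwrite('pics/top7c.png',cv2.resize(p[130:360,170:500,::-1],None,fx=2.3,fy=2.3))
E
```

```text
[ 0.5461 -0.1599  0.1047] [0.003 0.681 0.732 0.002] [ 0.92  0.44 -0.26] 0.8834561678846071
(np.int64(298), np.int64(365), 543.9, -240.5, 21.5, 10.0, 3.9, np.float64(0.0375))
```

View pics/w7.png

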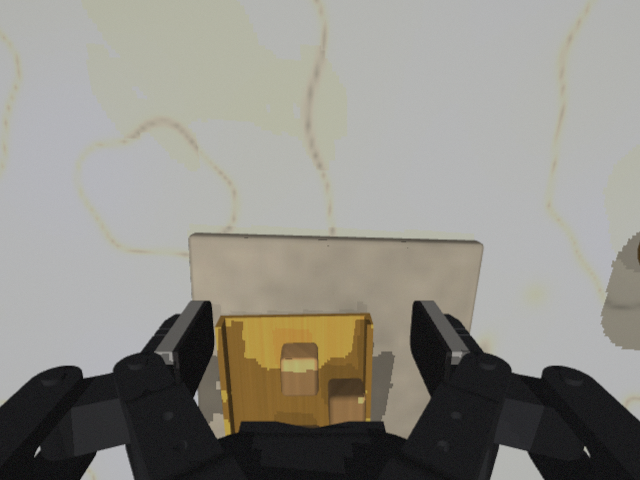

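View pics/top7c.png

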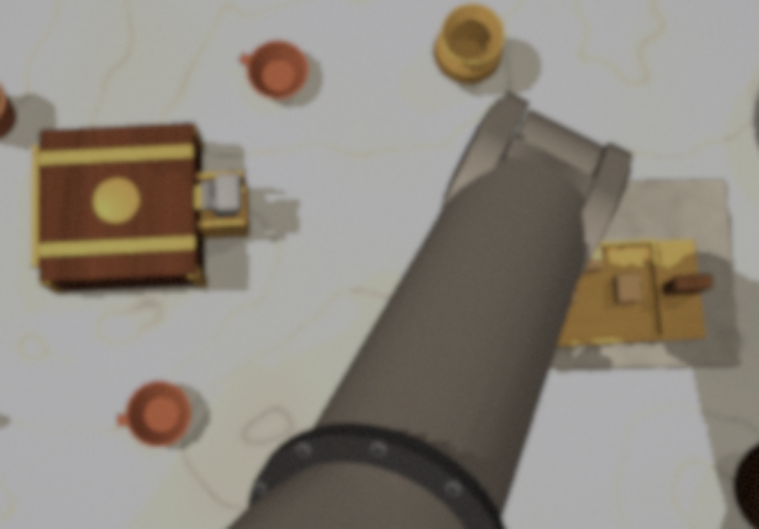

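The wrist view shows the blocks in the tray, one shifted sideways to (347,395) but still inside. All three lie in the tray and none is left on the ledge. Next I go to the box with the jaws turned along the box's x, and measure it.

Call:
move_arm:
  increments: "0.9 0 20 50 0 0 -0.17; 0.9 5 30 40 0 0 -0.18; 0.9 8 45 20 0 0 -0.18; 0.9 8 45 20 0 0 -0.18; 0.59 8 45 20 0 0 -0.18; 0.59 8 45 0 0 0 -0.18; 0.59 8 45 0 0 0 -0.18; 0.59 5 5 0 0 0 -0.18"

```text
t: 15.6
eef_pos: [0.5939, 0.1271, 0.2507]
tool_rot: [-0.001, 0.994, 0.109, -0.0]
contact_force: [-0.2, -0.3, 0.3]
gripper_width: 0.592
```

Call:
move_arm:
  increments: "0.59 0 0 0 0 0 -0.14; 0.59 0 0 0 0 0 0; 0.59 0 0 0 0 0 0; 0.59 0 0 0 0 0 0; 0.59 0 0 0 0 0 0; 0.59 0 0 0 0 0 0; 0.59 0 0 0 0 0 0; 0.59 0 0 0 0 0 0"

```text
t: 16.6
eef_pos: [0.594, 0.1221, 0.2513]
tool_rot: [0.0, 0.999, 0.039, 0.0]
contact_force: [0.1, 0.9, -0.6]
gripper_width: 0.59
```

```bash
python3 look.py w8.png;  python3 - <<'E'
from h import *
print(bot.get_obs()['q'])
p,d,o=snap('top','top8.png'); cv2.imwrite('pics/top8c.png',cv2.resize(p[130:360,170:500,::-1],None,fx=2.3,fy=2.3))
E
```

```text
[0.594  0.1221 0.2513] [0.    0.999 0.039 0.   ] [ 0.11  0.88 -0.56] 0.5902360735633857
[-0.96605996  0.47274522  0.91757648  1.74698795 -0.41171253  1.1279025
 -1.41323959]
```

View pics/w8.png

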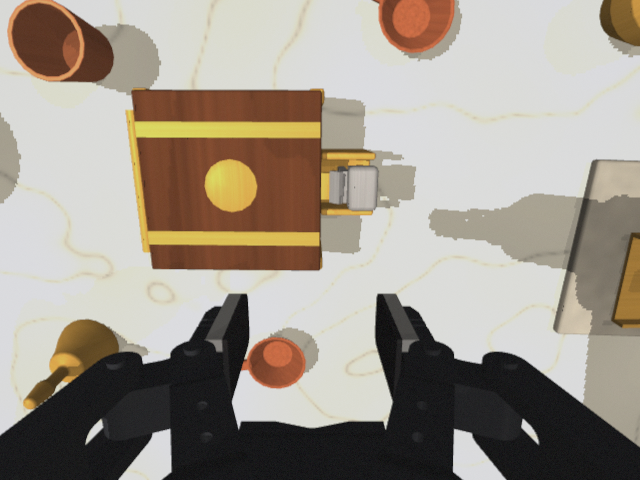

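View pics/top8c.png

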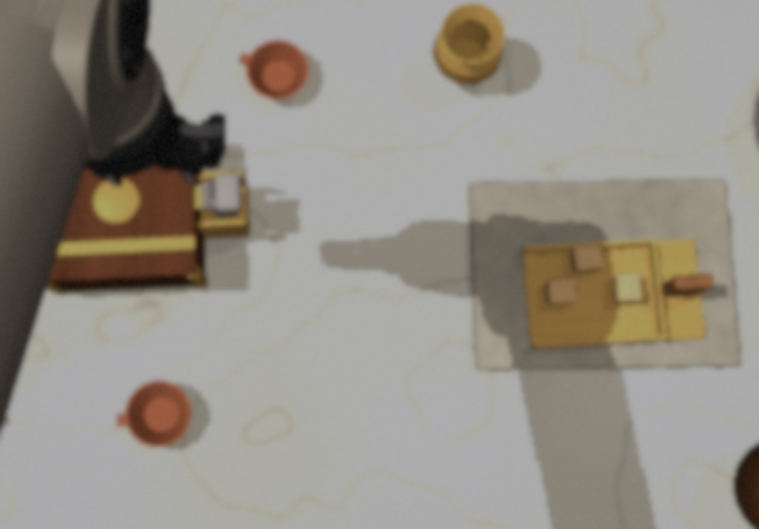

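All three blocks are on the tray: top crop (562,291), (587,257) and (628,288), the middle one having been knocked sideways but still aboard. In the wrist view the lid corners are at (134,91), (322,90), (321,269) and (152,269), and the cap spans (346..378, 166..209).

```bash
python3 - <<'E'
from h import *
np.set_printoptions(precision=4,suppress=True)
p,d,pos,rot=load('w8')
X=pts('wrist',d,pos,rot)
print('lid z',X[180,290],X[230,290],'knob',X[185,230],'cap',X[188,362],'hook',X[186,337])
L=onplane('wrist',[(134,91),(322,90),(321,269),(152,269)],0.0715,pos,rot)[:,:2]; print(L, L.mean(0))
C=onplane('wrist',[(347,167),(378,166),(378,209),(347,209)],0.088,pos,rot)[:,:2]; print(C,C.mean(0))
m=np.abs(X[...,2]-0.088)<0.003; m[:, :300]=0;m[:,420:]=0; m[280:]=0
print('cap pts',np.nanmean(X[m],0),m.sum())
for a,b in [(L[1],L[2]),(L[0],L[1]),(L[3],L[2]),(L[0],L[3])]: 
    v=b-a; print(np.hypot(*v),np.degrees(np.arctan2(v[1],v[0])))
E
```

```text
lid z [0.6229 0.1436 0.0727] [0.5799 0.141  0.0711] knob [0.615  0.1926 0.0735] cap [0.623  0.0858 0.0877] hook [0.6221 0.1051 0.0811]
[[0.682  0.2688]
 [0.6942 0.1232]
 [0.5466 0.1114]
 [0.535  0.2604]] [0.6144 0.1909]
[[0.6384 0.0993]
 [0.641  0.0754]
 [0.6073 0.0711]
 [0.6053 0.0959]] [0.623  0.0854]
cap pts [0.6229 0.0854 0.0871] 1203
0.1480771283436917 -175.44596489556272
0.14612851542547206 -85.24130250526535
0.14941978560137945 -85.54995207005076
0.1473207538449626 -176.72637447815532
```

Call:
move_arm:
  increments: "0.59 9 -4 -20 -0.106 -0.008 0; 0.59 9 -4 -20 -0.106 -0.008 0; 0.59 9 -3 -20 -0.107 -0.009 0; 0.59 0 0 -30 0 0 0; 0.59 0 0 -30 0 0 0; 0.59 0 0 -20 0 0 0; 0.59 0 0 -10 0 0 0; 0.59 0 0 0 0 0 0"
  newtons: 100

```text
t: 17.7
eef_pos: [0.6211, 0.1109, 0.1013]
tool_rot: [0.159, 0.986, 0.038, 0.006]
contact_force: [-0.8, -0.4, 0.8]
gripper_width: 0.59
```

```bash
python3 look.py w9.png;  python3 - <<'E'
from h import *
print(bot.get_obs()['q'])
p,d,o=snap('scene','sc9.png'); cv2.imwrite('pics/sc9c.png',cv2.resize(p[160:340,300:540,::-1],None,fx=3,fy=3))
E
```

```text
[0.6211 0.1109 0.1013] [0.159 0.986 0.038 0.006] [-0.84 -0.41  0.8 ] 0.5897779026220707
[-1.01790812  0.78730802  0.88935465  1.77623667 -0.34575312  0.90301514
 -1.54581435]
```

View pics/w9.png

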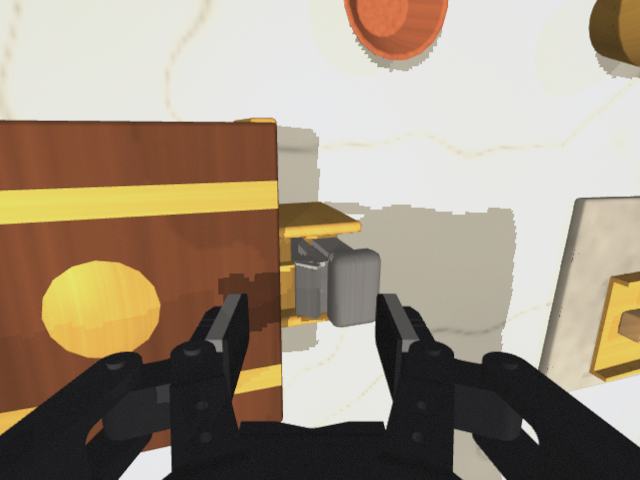

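View pics/sc9c.png

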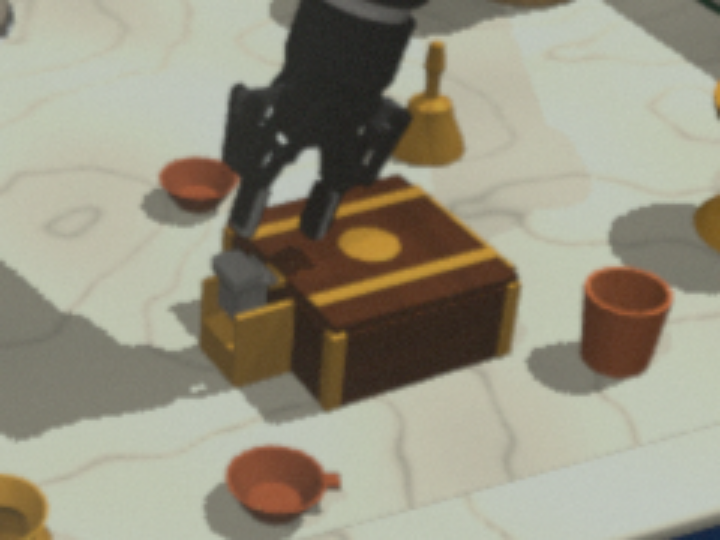

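```bash
python3 - <<'E'
from h import *
np.set_printoptions(precision=4,suppress=True)
p,d,pos,rot=load('w9'); R=Rq(rot)
w=.0501
def proj(n,X):
    c,Rr,o=ext(n,pos,rot); q=(np.asarray(X)-o)@Rr; return np.array([q[0]/q[2]*c['fx']+c['cx'],q[1]/q[2]*c['fy']+c['cy']]).round(0)
print('R',R)
for nm,loc in dict(tcp=[0,0,0],yp=[0,w/2,-.003],ym=[0,-w/2,-.003],ypo=[0,w/2+.012,-.003],ymo=[0,-w/2-.012,-.003],yp19=[0,w/2,-.022]).items():
    X=pos+R@np.array(loc); s=proj('scene',X); print(nm,X,'wrist',proj('wrist',X),'scene',s,'crop',(s-[300,160])*3)
X=[.623,.0845,.088]; s=proj('scene',X); print('cap',proj('wrist',X),(s-[300,160])*3)
q,dd,_,_=load('sc9'); Y=pts('scene',dd)
for u,v in [(245,228),(318,228),(245,268)]: print((u,v),Y[160+v//3,300+u//3])
E
```

```text
R [[ 0.997   0.0735  0.0243]
 [ 0.0774 -0.9463 -0.3138]
 [-0.      0.3147 -0.9492]]
tcp [0.6211 0.1109 0.1013] wrist [315. 313.] scene [391. 240.] crop [273. 240.]
yp [0.6228 0.0882 0.112 ] wrist [378. 316.] scene [381. 238.] crop [243. 234.]
ym [0.6191 0.1356 0.0962] wrist [253. 316.] scene [401. 239.] crop [303. 237.]
ypo [0.6237 0.0768 0.1158] wrist [409. 316.] scene [377. 238.] crop [231. 234.]
ymo [0.6183 0.1469 0.0925] wrist [222. 316.] scene [406. 239.] crop [318. 237.]
yp19 [0.6224 0.0941 0.1301] wrist [387. 341.] scene [384. 230.] crop [252. 210.]
cap [361. 292.] [237. 264.]
(245, 228) [0.6299 0.0835 0.1222]
(318, 228) [0.6317 0.1394 0.1099]
(245, 268) [0.6291 0.0853 0.0894]
```

Call:
move_arm:
  increments: "0.59 0 0 -8 0 0 0; 0.59 0 0 -6 0 0 0; 0.59 0 0 -3 0 0 0; 0.59 0 0 -1 0 0 0; 0.59 0 0 0 0 0 0; 0.59 0 0 0 0 0 0; 0.59 0 0 0 0 0 0; 0.59 0 0 0 0 0 0"

```text
t: 18.8
eef_pos: [0.621, 0.1112, 0.0834]
tool_rot: [0.159, 0.986, 0.038, 0.006]
contact_force: [-0.3, 0.9, -0.7]
gripper_width: 0.589
```

Call:
move_arm:
  increments: "0.59 0 0 -1 0 0 0; 0.59 0 0 0 0 0 0; 0.59 0 0 0 0 0 0; 0.59 0 0 0 0 0 0; 0.59 0 0 0 0 0 0; 0.59 0 0 0 0 0 0; 0.59 0 0 0 0 0 0; 0.59 0 0 0 0 0 0"

```text
t: 19.8
eef_pos: [0.621, 0.1111, 0.0823]
tool_rot: [0.159, 0.986, 0.038, 0.006]
contact_force: [-0.3, 0.6, 0.3]
gripper_width: 0.589
```

Call:
move_arm:
  increments: "0.59 0 0 -1 0 0 0; 0.59 0 0 -0.5 0 0 0; 0.59 0 0 0 0 0 0; 0.59 0 0 0 0 0 0; 0.59 0 0 0 0 0 0; 0.59 0 0 0 0 0 0; 0.59 0 0 0 0 0 0; 0.59 0 0 0 0 0 0"

```text
t: 20.8
eef_pos: [0.621, 0.1111, 0.0808]
tool_rot: [0.159, 0.986, 0.038, 0.006]
contact_force: [0.4, 0.0, -0.1]
gripper_width: 0.592
```

Call:
move_arm:
  increments: "0.59 0 0 -1 0 0 0; 0.59 0 0 0 0 0 0; 0.59 0 0 0 0 0 0; 0.59 0 0 0 0 0 0; 0.59 0 0 0 0 0 0; 0.59 0 0 0 0 0 0; 0.59 0 0 0 0 0 0; 0.59 0 0 0 0 0 0"

```text
t: 21.8
eef_pos: [0.621, 0.1111, 0.0798]
tool_rot: [0.159, 0.986, 0.038, 0.006]
contact_force: [0.3, 0.9, 0.1]
gripper_width: 0.59
```

Call:
move_arm:
  increments: "0.59 0 0 -1 0 0 0; 0.59 0 0 0 0 0 0; 0.59 0 0 0 0 0 0; 0.59 0 0 0 0 0 0; 0.59 0 0 0 0 0 0; 0.59 0 0 0 0 0 0; 0.59 0 0 0 0 0 0; 0.59 0 0 0 0 0 0"

```text
t: 22.8
eef_pos: [0.621, 0.1111, 0.0788]
tool_rot: [0.159, 0.986, 0.038, 0.006]
contact_force: [0.2, -1.1, 0.6]
gripper_width: 0.587
```

```bash
python3 - <<'E'
from h import *
o=bot.get_obs();print(o['torque'],o['contact_force'])
p,d,o=snap('scene','sc10.png'); cv2.imwrite('pics/sc10c.png',cv2.resize(p[200:320,340:480,::-1],None,fx=5,fy=5,interpolation=cv2.INTER_CUBIC))
E
python3 look.py w10.png
```

```text
[ 0.23600304 -0.04852943  0.05216918] [ 0.19479845 -1.12261594  0.64463653]
[0.621  0.111  0.0788] [0.159 0.986 0.038 0.006] [-0.16 -0.    1.23] 0.5877637872267729
```

View pics/sc10c.png

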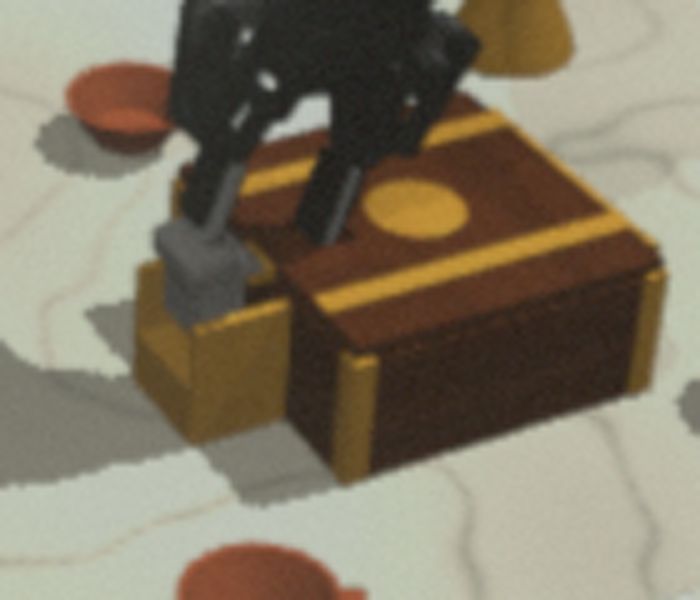

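View pics/w10.png

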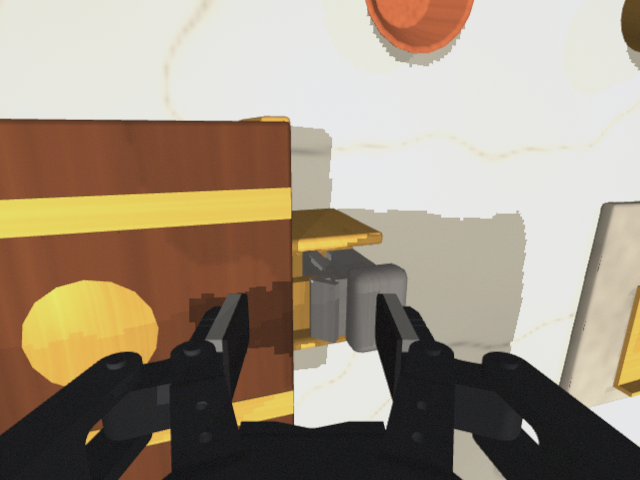

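Call:
move_arm:
  increments: "0.59 0 0 0 -0.03 -0.002 0; 0.59 0 0 0 0 0 0; 0.59 0 0 0 0 0 0; 0.59 0 0 0 0 0 0; 0.59 0 0 0 0 0 0; 0.59 0 0 0 0 0 0; 0.59 0 0 0 0 0 0; 0.59 0 0 0 0 0 0"

```text
t: 23.9
eef_pos: [0.621, 0.1111, 0.0788]
tool_rot: [0.174, 0.984, 0.038, 0.007]
contact_force: [-0.8, 0.7, 0.2]
gripper_width: 0.589
```

```bash
cat > f.py <<'E'
from h import *
o=bot.get_obs();print('F',o['contact_force'].round(2),'M',o['torque'].round(3),o['eef_pos'].round(4),o['gripper_width'])
E
python3 f.py
```

```text
F [-0.81  0.69  0.18] M [ 0.408  0.036 -0.02 ] [0.621  0.1111 0.0788] 0.5891537528185763
```

Call:
move_arm:
  increments: "0.59 0 0 0 -0.03 -0.002 0; 0.59 0 0 0 0 0 0; 0.59 0 0 0 0 0 0; 0.59 0 0 0 0 0 0; 0.59 0 0 0 0 0 0; 0.59 0 0 0 0 0 0; 0.59 0 0 0 0 0 0; 0.59 0 0 0 0 0 0"

```text
t: 24.9
eef_pos: [0.6211, 0.1112, 0.0789]
tool_rot: [0.189, 0.981, 0.038, 0.007]
contact_force: [-0.1, -0.3, 3.1]
gripper_width: 0.591
```

```bash
python3 f.py
```

```text
F [-0.15 -0.27  3.13] M [ 0.296  0.124 -0.058] [0.6211 0.1112 0.0789] 0.5912498360156041
```

Lid contact is at 3.1 N. Now I rotate about the lid finger, which lowers the other finger onto the button.

Call:
move_arm:
  increments: "0.59 0 0 -0.6 0 0 0; 0.59 0 -0.15 -0.53 0.015 0.001 0; 0.59 0 -0.15 -0.53 0.015 0.001 0; 0.59 0 -0.15 -0.53 0.015 0.001 0; 0.59 0 0 0 0 0 0; 0.59 0 0 0 0 0 0; 0.59 0 0 0 0 0 0; 0.59 0 0 0 0 0 0"

```text
t: 25.9
eef_pos: [0.6212, 0.1106, 0.077]
tool_rot: [0.166, 0.985, 0.038, 0.007]
contact_force: [0.0, 0.2, 5.5]
gripper_width: 0.592
```

```bash
python3 f.py
```

```text
F [0.03 0.25 5.47] M [ 0.25   0.158 -0.092] [0.6212 0.1106 0.077 ] 0.5919811087228685
```

Call:
move_arm:
  increments: "0.59 0 -0.15 -0.53 0.015 0.001 0; 0.59 0 -0.15 -0.53 0.015 0.001 0; 0.59 0 0 0 0 0 0; 0.59 0 0 0 0 0 0; 0.59 0 0 0 0 0 0; 0.59 0 0 0 0 0 0; 0.59 0 0 0 0 0 0; 0.59 0 0 0 0 0 0"

```text
t: 26.9
eef_pos: [0.6213, 0.1103, 0.0761]
tool_rot: [0.152, 0.988, 0.038, 0.006]
contact_force: [-2.0, 1.2, 7.0]
gripper_width: 0.59
```

```bash
python3 f.py
```

```text
F [-1.98  1.2   6.96] M [ 0.074  0.248 -0.065] [0.6213 0.1103 0.0761] 0.5895931596552504
```

Call:
move_arm:
  increments: "0.59 0 -0.15 -0.53 0.015 0.001 0; 0.59 0 -0.15 -0.53 0.015 0.001 0; 0.59 0 0 0 0 0 0; 0.59 0 0 0 0 0 0; 0.59 0 0 0 0 0 0; 0.59 0 0 0 0 0 0; 0.59 0 0 0 0 0 0; 0.59 0 0 0 0 0 0"

```text
t: 27.9
eef_pos: [0.6213, 0.1101, 0.0752]
tool_rot: [0.137, 0.99, 0.038, 0.006]
contact_force: [-1.7, 0.7, 8.6]
gripper_width: 0.59
```

```bash
python3 f.py
```

```text
F [-1.66  0.69  8.59] M [-0.017  0.339 -0.032] [0.6213 0.1101 0.0752] 0.5898627151080131
```

Call:
move_arm:
  increments: "0.59 0 -0.15 -0.53 0.015 0.001 0; 0.59 0 -0.15 -0.53 0.015 0.001 0; 0.59 0 -0.1 -0.35 0.01 0.001 0; 0.59 0 0 0 0 0 0; 0.59 0 0 0 0 0 0; 0.59 0 0 0 0 0 0; 0.59 0 0 0 0 0 0; 0.59 0 0 0 0 0 0"

```text
t: 28.9
eef_pos: [0.6214, 0.11, 0.0739]
tool_rot: [0.117, 0.992, 0.039, 0.005]
contact_force: [-2.1, 1.0, 10.1]
gripper_width: 0.586
```

```bash
python3 f.py
```

```text
F [-2.06  1.03 10.15] M [ 0.048  0.481 -0.058] [0.6214 0.11   0.0739] 0.5863992463731872
```

```bash
python3 - <<'E'
import numpy as np
r=132
th=np.arange(0,1.70,0.04)
b=r*(1-np.cos(th))+8*np.sin(th); z=r*np.sin(th)+8*(np.cos(th)-1)
for i in range(len(th)-1):
    db,dz=b[i+1]-b[i],z[i+1]-z[i]
    print(f"{-.08*db:.1f} {.997*db:.1f} {dz:.1f}",end='; ' if (i+1)%8 else '\n')
E
```

```text
-0.0 0.4 5.3; -0.1 0.6 5.3; -0.1 0.8 5.2; -0.1 1.1 5.2; -0.1 1.3 5.1; -0.1 1.5 5.1; -0.1 1.7 5.0; -0.1 1.9 4.9
-0.2 2.1 4.9; -0.2 2.2 4.8; -0.2 2.4 4.7; -0.2 2.6 4.6; -0.2 2.8 4.5; -0.2 3.0 4.4; -0.3 3.2 4.2; -0.3 3.3 4.1
-0.3 3.5 4.0; -0.3 3.6 3.8; -0.3 3.8 3.7; -0.3 3.9 3.5; -0.3 4.1 3.4; -0.3 4.2 3.2; -0.3 4.3 3.0; -0.4 4.4 2.9
-0.4 4.5 2.7; -0.4 4.7 2.5; -0.4 4.7 2.3; -0.4 4.8 2.1; -0.4 4.9 1.9; -0.4 5.0 1.7; -0.4 5.1 1.5; -0.4 5.1 1.3
-0.4 5.2 1.1; -0.4 5.2 0.9; -0.4 5.2 0.7; -0.4 5.3 0.5; -0.4 5.3 0.3; -0.4 5.3 0.1; -0.4 5.3 -0.2; -0.4 5.3 -0.4
-0.4 5.2 -0.6; -0.4 5.2 -0.8;
```

Call:
move_arm:
  increments: "0.59 0 0.1 2 0 0 0; 0.59 0 0.3 3 0 0 0; 0.59 0 0.6 5 0 0 0; 0.59 -0.1 0.8 5 0 0 0; 0.59 -0.1 1 5 0 0 0; 0.59 -0.1 1 4 0 0 0; 0.59 -0.1 0.5 2 0 0 0; 0.59 0 0 0 0 0 0"

```text
t: 29.9
eef_pos: [0.6206, 0.1141, 0.0992]
tool_rot: [0.117, 0.992, 0.039, 0.005]
contact_force: [0.5, 0.4, -0.5]
gripper_width: 0.592
```

```bash
python3 f.py; python3 - <<'E'
from h import *
p,d,o=snap('scene','sc11.png'); cv2.imwrite('pics/sc11c.png',cv2.resize(p[160:340,320:500,::-1],None,fx=4,fy=4,interpolation=cv2.INTER_CUBIC)[:600])
E
```

```text
F [ 0.53  0.41 -0.45] M [ 0.291 -0.026 -0.018] [0.6206 0.1141 0.0992] 0.5920523972203585
```

View pics/sc11c.png

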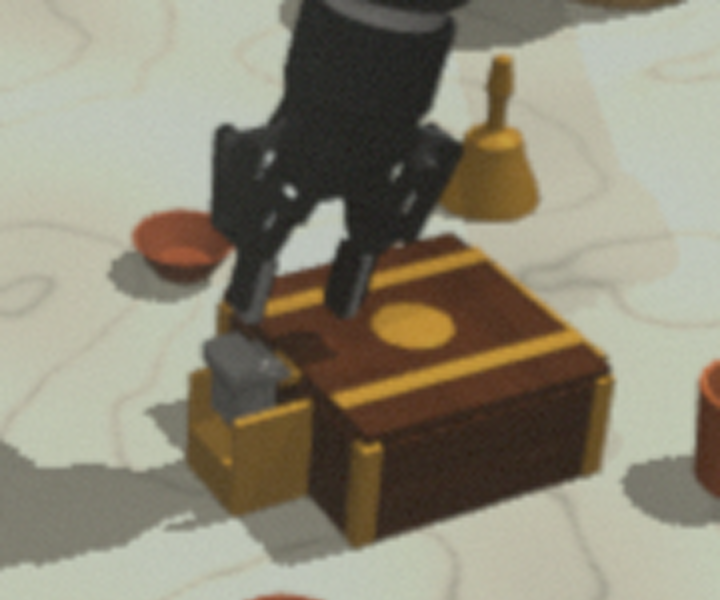

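The lid is still shut. My guess is that the hook caught it again because the button and lid finger rose together. I'll repeat, this time holding the button down while rolling so that only the lid finger rises.

Call:
move_arm:
  increments: "0.59 0.2 -0.5 -1 -0.05 -0.004 0; 0.59 0.2 -1 -8 -0.05 -0.004 0; 0.59 0.2 -1 -7 0 0 0; 0.59 0 -0.5 -3 0 0 0; 0.59 0 -0.5 -2 0 0 0; 0.59 0 0 -1.2 0 0 0; 0.59 0 0 0 0 0 0; 0.59 0 0 0 0 0 0"

```text
t: 30.95
eef_pos: [0.6213, 0.11, 0.0773]
tool_rot: [0.167, 0.985, 0.038, 0.007]
contact_force: [-1.6, -0.5, 3.4]
gripper_width: 0.587
```

```bash
python3 f.py
```

```text
F [-1.63 -0.48  3.4 ] M [ 0.076  0.321 -0.066] [0.6213 0.11   0.0773] 0.5871764631032323
```

Call:
move_arm:
  increments: "0.59 0 -0.15 -0.4 -0.02 -0.0016 0; 0.59 0 -0.15 -0.4 -0.02 -0.0016 0; 0.59 0 0 0 0 0 0; 0.59 0 0 0 0 0 0; 0.59 0 0 0 0 0 0; 0.59 0 0 0 0 0 0; 0.59 0 0 0 0 0 0; 0.59 0 0 0 0 0 0"

```text
t: 31.95
eef_pos: [0.6216, 0.1099, 0.077]
tool_rot: [0.187, 0.982, 0.038, 0.008]
contact_force: [-2.5, -1.6, 9.7]
gripper_width: 0.588
```

```bash
python3 f.py; python3 look.py w12.png; python3 - <<'E'
from h import *
p,d,o=snap('scene','sc12.png'); cv2.imwrite('pics/sc12c.png',cv2.resize(p[210:310,350:480,::-1],None,fx=6,fy=6,interpolation=cv2.INTER_CUBIC)[:600])
E
```

```text
F [-2.52 -1.65  9.74] M [-0.134  0.629 -0.168] [0.6216 0.1099 0.077 ] 0.588181898987871
[0.6216 0.1099 0.077 ] [0.187 0.982 0.038 0.008] [-2.52 -1.65  9.74] 0.588181898987871
```

View pics/sc12c.png

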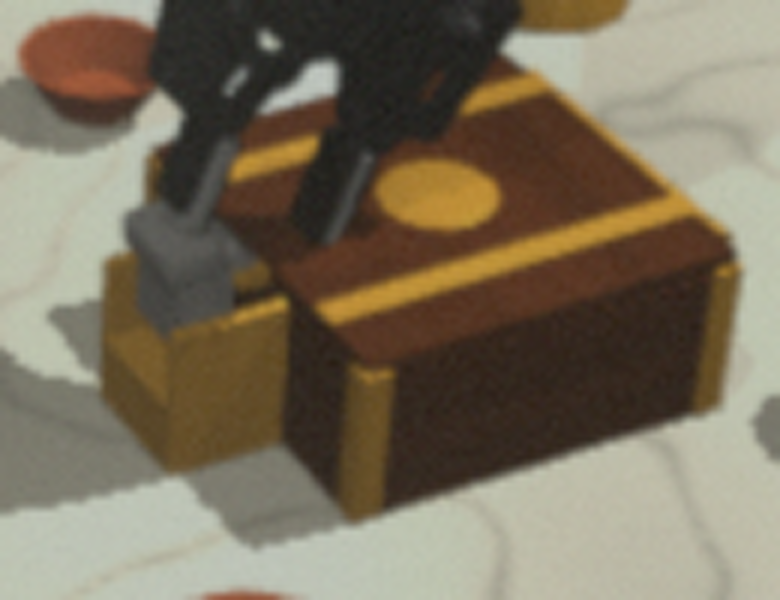

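View pics/w12.png

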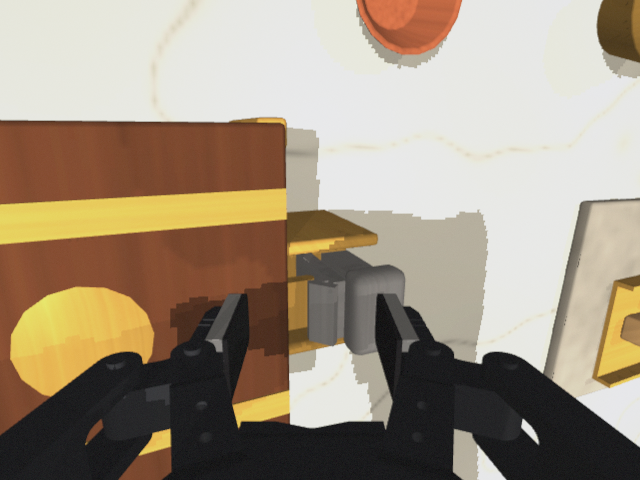

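Call:
move_arm:
  increments: "0.59 0 -0.15 -0.5 0.015 0.001 0; 0.59 0 -0.15 -0.5 0.015 0.001 0; 0.59 0 -0.15 -0.5 0.015 0.001 0; 0.59 0 -0.15 -0.5 0.015 0.001 0; 0.59 0 -0.15 -0.5 0.015 0.001 0; 0.59 0 -0.15 -0.5 0.015 0.001 0; 0.59 0 -0.15 -0.5 0.015 0.001 0; 0.59 0 0 0 0 0 0"

```text
t: 33.05
eef_pos: [0.6217, 0.1091, 0.0739]
tool_rot: [0.134, 0.99, 0.038, 0.007]
contact_force: [-4.3, 0.7, 12.6]
gripper_width: 0.594
```

```bash
python3 f.py
```

```text
F [-4.28  0.71 12.61] M [-0.1    0.968 -0.176] [0.6217 0.1091 0.0739] 0.5937439113660419
```

Call:
move_arm:
  increments: "0.59 0 -0.15 -0.5 0.015 0.001 0; 0.59 0 -0.15 -0.5 0.015 0.001 0; 0.59 0 0 0 0 0 0; 0.59 0 0.2 0.6 0.025 0.002 0; 0.59 0 0.2 0.6 0.025 0.002 0; 0.59 0 0.2 0.6 0.025 0.002 0; 0.59 0 0.2 0.6 0.025 0.002 0; 0.59 0 0 0 0 0 0"

```text
t: 34.05
eef_pos: [0.622, 0.1095, 0.0752]
tool_rot: [0.069, 0.997, 0.038, 0.005]
contact_force: [-2.9, 0.9, 11.5]
gripper_width: 0.592
```

```bash
python3 f.py; python3 look.py w13.png; python3 - <<'E'
from h import *
p,d,o=snap('scene','sc13.png'); cv2.imwrite('pics/sc13c.png',cv2.resize(p[210:310,350:480,::-1],None,fx=6,fy=6,interpolation=cv2.INTER_CUBIC)[:600])
E
```

```text
F [-2.89  0.85 11.48] M [-0.361  0.548 -0.151] [0.622  0.1095 0.0752] 0.5919396461655663
[0.622  0.1095 0.0752] [0.069 0.997 0.038 0.005] [-2.89  0.85 11.48] 0.5919396461655663
```

View pics/sc13c.png

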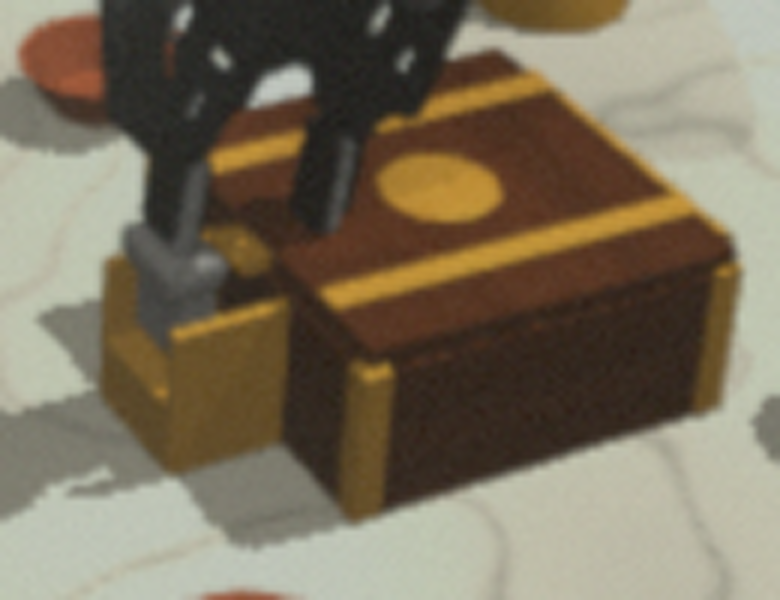

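The cap is down, and the lid has begun to lift against the finger with a small gap at its front edge. I continue.

Call:
move_arm:
  increments: "0.59 0 0.15 0.7 0.025 0.002 0; 0.59 0 0.15 0.7 0.025 0.002 0; 0.59 0 0.1 0.7 0.025 0.002 0; 0.59 0 0.1 0.7 0.025 0.002 0; 0.59 0 0.1 0.7 0.025 0.002 0; 0.59 0 0.1 0.7 0.025 0.002 0; 0.59 0 0 0 0 0 0; 0.59 0 0 0 0 0 0"

```text
t: 35.15
eef_pos: [0.6221, 0.11, 0.0792]
tool_rot: [-0.005, 0.999, 0.038, 0.002]
contact_force: [-2.8, -0.6, 10.2]
gripper_width: 0.59
```

```bash
python3 f.py; python3 look.py w14.png; python3 - <<'E'
from h import *
p,d,o=snap('scene','sc14.png'); cv2.imwrite('pics/sc14c.png',cv2.resize(p[210:310,350:480,::-1],None,fx=6,fy=6,interpolation=cv2.INTER_CUBIC)[:600])
E
```

```text
F [-2.75 -0.61 10.19] M [-0.388  0.515 -0.07 ] [0.6221 0.11   0.0792] 0.5900845872348456
[0.6221 0.11   0.0792] [-0.005  0.999  0.038  0.002] [-2.75 -0.61 10.19] 0.5900845872348456
```

View pics/sc14c.png

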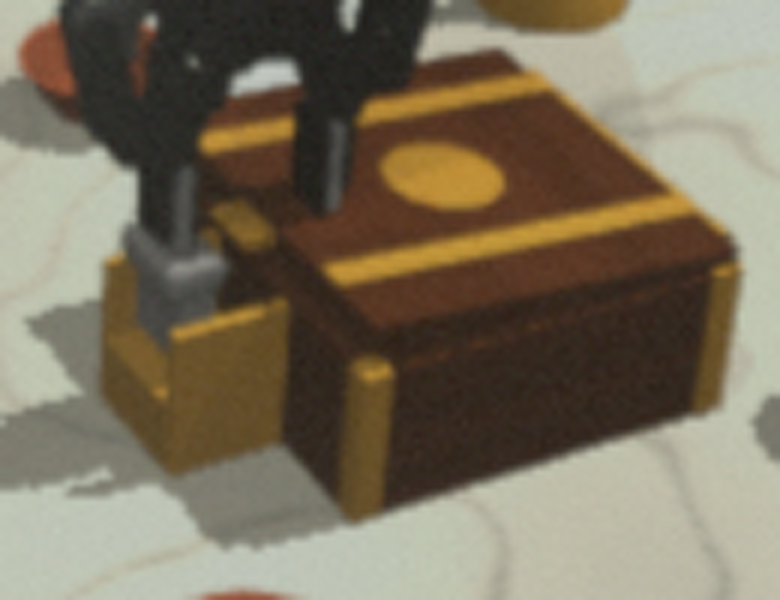

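```bash
python3 - <<'E'
import numpy as np
r=132
th=np.r_[0.09,0.105,0.13,np.arange(0.165,1.68,0.042)]
b=r*(1-np.cos(th))+8*np.sin(th); z=r*np.sin(th)+8*(np.cos(th)-1)
for i in range(len(th)-1):
    db,dz=b[i+1]-b[i],z[i+1]-z[i]
    print(f"0.59 {-.08*db:.1f} {.997*db:.1f} {dz:.1f} 0 0 0",end='; ' if (i+1)%8 else f'   th={th[i+1]:.2f} tot {b[i+1]-b[0]:.1f} {z[i+1]-z[0]:.1f}\n')
E
```

```text
0.59 -0.0 0.3 2.0 0 0 0; 0.59 -0.0 0.6 3.3 0 0 0; 0.59 -0.1 1.0 4.5 0 0 0; 0.59 -0.1 1.4 5.4 0 0 0; 0.59 -0.1 1.6 5.3 0 0 0; 0.59 -0.1 1.8 5.3 0 0 0; 0.59 -0.2 2.0 5.2 0 0 0; 0.59 -0.2 2.2 5.1 0 0 0   th=0.38 tot 10.8 36.0
0.59 -0.2 2.4 5.0 0 0 0; 0.59 -0.2 2.6 4.9 0 0 0; 0.59 -0.2 2.8 4.8 0 0 0; 0.59 -0.2 3.0 4.6 0 0 0; 0.59 -0.3 3.2 4.5 0 0 0; 0.59 -0.3 3.4 4.4 0 0 0; 0.59 -0.3 3.6 4.2 0 0 0; 0.59 -0.3 3.8 4.1 0 0 0   th=0.71 tot 35.9 72.4
0.59 -0.3 3.9 3.9 0 0 0; 0.59 -0.3 4.1 3.7 0 0 0; 0.59 -0.3 4.3 3.6 0 0 0; 0.59 -0.4 4.4 3.4 0 0 0; 0.59 -0.4 4.5 3.2 0 0 0; 0.59 -0.4 4.7 3.0 0 0 0; 0.59 -0.4 4.8 2.8 0 0 0; 0.59 -0.4 4.9 2.6 0 0 0   th=1.05 tot 71.7 98.5
0.59 -0.4 5.0 2.4 0 0 0; 0.59 -0.4 5.1 2.2 0 0 0; 0.59 -0.4 5.2 1.9 0 0 0; 0.59 -0.4 5.3 1.7 0 0 0; 0.59 -0.4 5.3 1.5 0 0 0; 0.59 -0.4 5.4 1.3 0 0 0; 0.59 -0.4 5.4 1.1 0 0 0; 0.59 -0.4 5.5 0.8 0 0 0   th=1.38 tot 114.0 111.3
0.59 -0.4 5.5 0.6 0 0 0; 0.59 -0.4 5.5 0.4 0 0 0; 0.59 -0.4 5.5 0.1 0 0 0; 0.59 -0.4 5.5 -0.1 0 0 0; 0.59 -0.4 5.5 -0.3 0 0 0; 0.59 -0.4 5.5 -0.6 0 0 0; 0.59 -0.4 5.5 -0.8 0 0 0;
```

Call:
move_arm:
  increments: "0.59 0 0.3 2 0 0 0; 0.59 0 0.6 3.3 0 0 0; 0.59 -0.1 1 4.5 0 0 0; 0.59 -0.1 1.4 5.4 0 0 0; 0.59 -0.1 1.6 5.3 0 0 0; 0.59 -0.1 1.8 5.3 0 0 0; 0.59 -0.2 2 4.5 0 0 0; 0.59 -0.2 2.2 3.5 0 0 0"

```text
t: 36.25
eef_pos: [0.6205, 0.1214, 0.1123]
tool_rot: [-0.006, 0.999, 0.039, 0.001]
contact_force: [0.1, -0.1, 0.7]
gripper_width: 0.592
```

```bash
python3 f.py; python3 - <<'E'
from h import *
p,d,o=snap('scene','sc15.png'); cv2.imwrite('pics/sc15c.png',cv2.resize(p[170:320,340:500,::-1],None,fx=4,fy=4,interpolation=cv2.INTER_CUBIC)[:600])
E
```

```text
F [ 0.12 -0.09  0.69] M [-0.025  0.053 -0.025] [0.6205 0.1214 0.1123] 0.5921465815184855
```

View pics/sc15c.png

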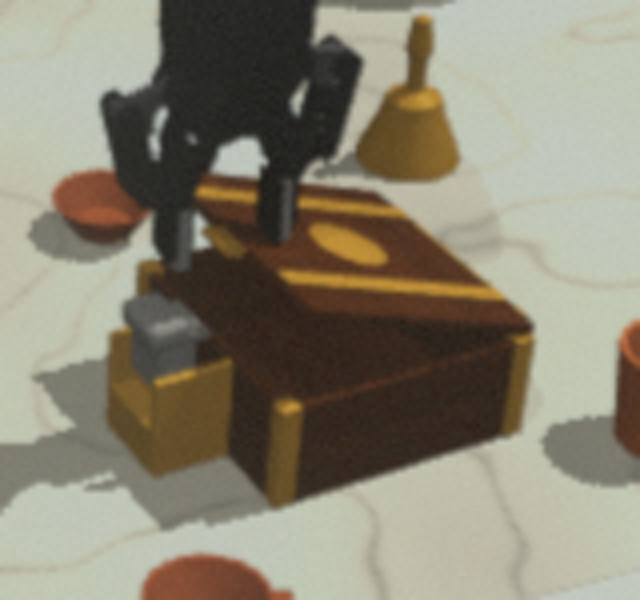

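The lid is following the finger, at about 0.36 rad. I continue along the arc.

Call:
move_arm:
  increments: "0.59 -0.2 2.2 4 0 0 0; 0.59 -0.2 2.5 5 0 0 0; 0.59 -0.2 2.7 4.9 0 0 0; 0.59 -0.2 2.9 4.8 0 0 0; 0.59 -0.3 3.1 4.6 0 0 0; 0.59 -0.3 3.3 4.5 0 0 0; 0.59 -0.3 3.5 4.4 0 0 0; 0.59 -0.3 3.7 4.2 0 0 0"

```text
t: 37.3
eef_pos: [0.6184, 0.1454, 0.1487]
tool_rot: [-0.005, 0.999, 0.038, 0.001]
contact_force: [0.7, 0.5, 0.9]
gripper_width: 0.591
```

Call:
move_arm:
  increments: "0.59 -0.3 3.9 4.1 0 0 0; 0.59 -0.3 3.9 3.9 0 0 0; 0.59 -0.3 4.1 3.7 0 0 0; 0.59 -0.3 4.3 3.6 0 0 0; 0.59 -0.4 4.4 3.4 0 0 0; 0.59 -0.4 4.5 3.2 0 0 0; 0.59 -0.4 4.7 3 0 0 0; 0.59 -0.4 4.8 2.8 0 0 0"

```text
t: 38.3
eef_pos: [0.6156, 0.18, 0.1762]
tool_rot: [-0.005, 0.999, 0.038, 0.001]
contact_force: [0.1, 1.1, -0.2]
gripper_width: 0.589
```

```bash
python3 f.py; python3 - <<'E'
from h import *
p,d,o=snap('scene','sc16.png'); cv2.imwrite('pics/sc16c.png',cv2.resize(p[130:320,340:500,::-1],None,fx=3,fy=3,interpolation=cv2.INTER_CUBIC)[:600])
E
```

```text
F [ 0.09  1.12 -0.19] M [ 0.114 -0.042 -0.031] [0.6156 0.18   0.1762] 0.5892339090986394
```

View pics/sc16c.png

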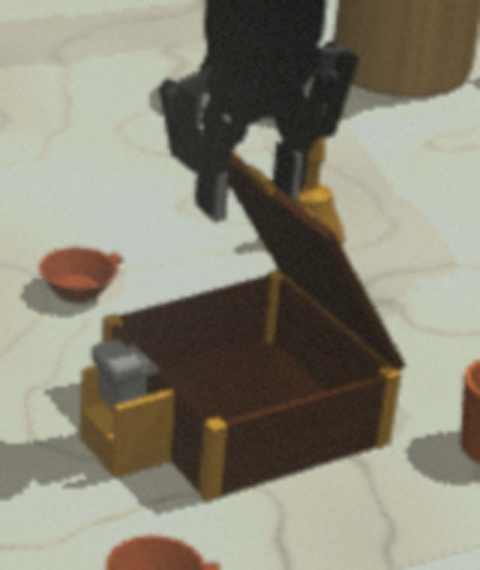

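The lid is at about 1.0 rad, straddled by the fingers. I continue.

Call:
move_arm:
  increments: "0.59 -0.4 4.9 2.6 0 0 0; 0.59 -0.4 5 2.4 0 0 0; 0.59 -0.4 5.1 2.2 0 0 0; 0.59 -0.4 5.2 1.9 0 0 0; 0.59 -0.4 5.3 1.7 0 0 0; 0.59 -0.4 5.3 1.5 0 0 0; 0.59 -0.4 5.4 1.3 0 0 0; 0.59 -0.4 5.4 1.1 0 0 0"

```text
t: 39.35
eef_pos: [0.6124, 0.2217, 0.1908]
tool_rot: [-0.005, 0.999, 0.038, 0.001]
contact_force: [-0.1, 0.2, 0.3]
gripper_width: 0.59
```

Call:
move_arm:
  increments: "0.59 -0.4 5 0.8 0 0 0; 0.59 -0.4 5 0.6 0 0 0; 0.59 -0.4 5 0.4 0 0 0; 0.59 -0.4 5 0.2 0 0 0; 0.59 -0.3 4 0 0 0 0; 0.59 -0.3 3.5 0 0 0 0; 0.59 -0.2 3 0 0 0 0; 0.59 -0.2 2.5 0 0 0 0"

```text
t: 40.35
eef_pos: [0.6098, 0.2544, 0.1928]
tool_rot: [-0.005, 0.999, 0.038, 0.001]
contact_force: [-1.0, 0.8, -1.1]
gripper_width: 0.587
```

```bash
python3 f.py; python3 - <<'E'
from h import *
p,d,o=snap('scene','sc17.png'); cv2.imwrite('pics/sc17c.png',cv2.resize(p[130:320,340:500,::-1],None,fx=3,fy=3,interpolation=cv2.INTER_CUBIC)[:600])
E
```

```text
F [-1.01  0.81 -1.08] M [ 0.119  0.031 -0.026] [0.6098 0.2544 0.1928] 0.5867059320512521
```

View pics/sc17c.png

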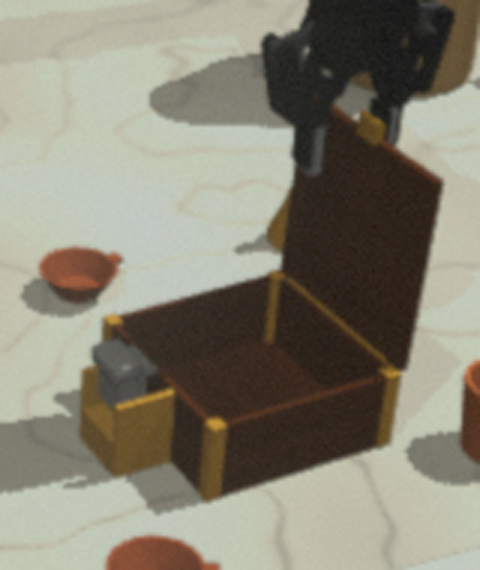

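The lid is nearly upright, about 1.60 rad. I ease it the last millimetres onto its stop.

Call:
move_arm:
  increments: "0.59 -0.2 2 0 0 0 0; 0.59 -0.2 2 0 0 0 0; 0.59 -0.1 1.5 0 0 0 0; 0.59 -0.1 1.5 0 0 0 0; 0.59 -0.1 1.5 0 0 0 0; 0.59 -0.1 1.5 0 0 0 0; 0.59 -0.1 1.5 0 0 0 0; 0.59 -0.1 1.5 0 0 0 0"

```text
t: 41.4
eef_pos: [0.6088, 0.2674, 0.1928]
tool_rot: [-0.005, 0.999, 0.038, 0.001]
contact_force: [-0.4, -0.6, 0.1]
gripper_width: 0.592
```

```bash
python3 f.py; python3 look.py w18.png
```

```text
F [-0.44 -0.56  0.11] M [ 0.014 -0.02  -0.007] [0.6088 0.2674 0.1928] 0.5916147312996899
[0.6088 0.2674 0.1928] [-0.005  0.999  0.038  0.001] [-0.44 -0.56  0.11] 0.5916147312996899
```

View pics/w18.png

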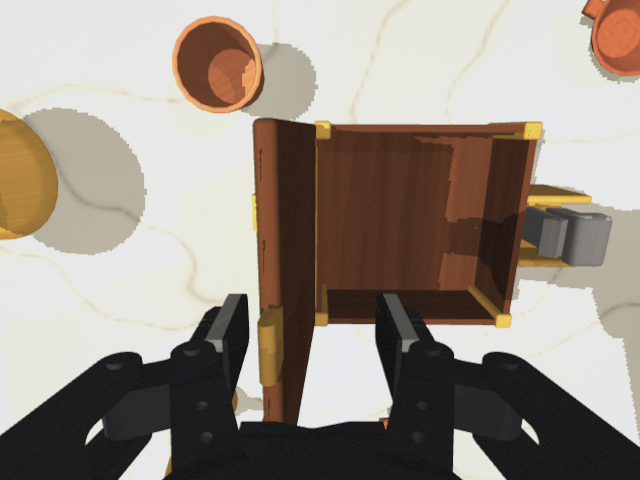

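The lid rests at its stop with clear gaps to the fingers at (240,330) and (390,330). I retreat upwards and go to the tray handle.

Call:
move_arm:
  increments: "0.59 0 -1 40 0 0 0; 0.59 0 -1 45 0 0 0; 0.59 -4 -30 10 0 0 0.17; 0.7 -5 -55 0 0 0 0.18; 0.7 -5 -55 0 0 0 0.18; 0.7 -5 -55 0 0 0 0.18; 0.7 -5 -55 0 0 0 0.18; 0.7 -5 -55 0 0 0 0.18"
  newtons: 100

```text
t: 42.45
eef_pos: [0.5794, -0.0415, 0.288]
tool_rot: [-0.005, 0.838, 0.545, -0.002]
contact_force: [1.1, 0.0, 0.0]
gripper_width: 0.697
```

Call:
move_arm:
  increments: "0.7 -5 -55 0 0 0 0.18; 0.7 -5 -55 -20 0 0 0.18; 0.7 -5 -55 -30 0 0 0.15; 0.7 -5 -50 -35 0 0 0; 0.7 -5 -45 -35 0 0 0; 0.7 -2 -40 -30 0 0 0; 0.7 0 0 0 0 0 0; 0.7 0 0 0 0 0 0"

```text
t: 43.45
eef_pos: [0.5533, -0.3378, 0.1386]
tool_rot: [-0.004, 0.677, 0.736, -0.003]
contact_force: [0.8, -0.2, 0.4]
gripper_width: 0.699
```

```bash
python3 look.py w19.png; python3 - <<'E'
from h import *
print(bot.get_obs()['q'])
p,d,o=snap('top','top19.png'); cv2.imwrite('pics/top19c.png',cv2.resize(p[130:360,170:500,::-1],None,fx=2.3,fy=2.3))
E
```

```text
[ 0.5533 -0.3378  0.1386] [-0.004  0.677  0.736 -0.003] [ 0.8  -0.19  0.44] 0.698734972846822
(np.int64(311), np.int64(189), 549.9, -305.7, 26.2, 22.2, 4.8, np.float64(0.0372))
(np.int64(363), np.int64(129), 579.9, -263.9, 26.6, 21.6, -84.7, np.float64(0.0374))
(np.int64(311), np.int64(78), 544.0, -236.8, 26.1, 20.9, -84.6, np.float64(0.0374))
[ 0.07222596  0.58454389  0.53684161  1.72456692 -0.35210149  0.93996494
  0.83266916]
```

View pics/w19.png

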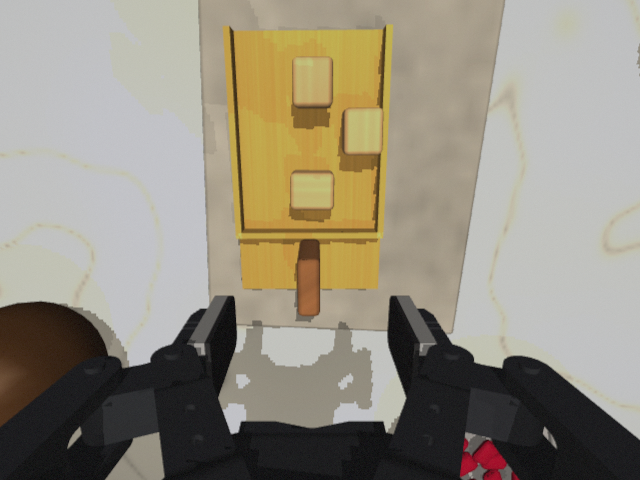

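View pics/top19c.png

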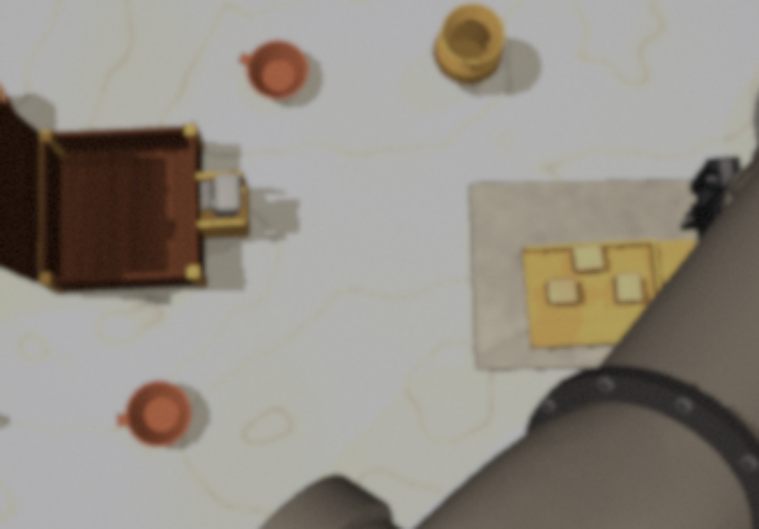

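The wrist view shows all three blocks on the tray at (312,82), (363,130) and (312,190). The handle top runs from (308,262) to (308,315).

```bash
python3 - <<'E'
from h import *
p,d,pos,rot=load('w19')
X=pts('wrist',d,pos,rot)
for u,v in [(308,250),(308,262),(308,270),(308,290),(308,310)]: print(v,X[v,u].round(4))
print(onplane('wrist',[(308.5,262),(308,315),(297,300),(319,300)],0.064,pos,rot).round(4))
E
```

```text
250 [ 0.5507 -0.3398  0.0461]
262 [ 0.5513 -0.342   0.0627]
270 [ 0.5517 -0.3469  0.0632]
290 [ 0.5527 -0.3599  0.0629]
310 [ 0.5537 -0.3728  0.0638]
[[ 0.5515 -0.3415  0.064 ]
 [ 0.554  -0.376   0.064 ]
 [ 0.5465 -0.3666  0.064 ]
 [ 0.5599 -0.3654  0.064 ]]
```

Call:
move_arm:
  increments: "0.7 -0.6 -21.2 -10 0 0 0; 0.7 0 0 -40 0 0 0; 0.7 0 0 -40 0 0 0; 0.7 0 0 -15 0 0 0; 0.7 0 0 -7 0 0 0; 0 0 0 0 0 0 0; 0 0 0 0 0 0 0; 0 0 0 0 0 0 0"
  newtons: 110

```text
t: 44.55
eef_pos: [0.5532, -0.3599, 0.0281]
tool_rot: [-0.003, 0.677, 0.736, -0.003]
contact_force: [-1.4, 0.4, 3.4]
gripper_width: 0.149
```

Call:
move_arm:
  increments: "0 0 0 0 0 0 0; 0 0 0 0 0 0 0; 0 0 0 5 0 0 0; 0 0 0 10 0 0 0; 0 0 0 15 0 0 0; 0 0 0 20 0 0 0; 0 0 0 10 0 0 0; 0 0 0 0 0 0 0"

```text
t: 45.55
eef_pos: [0.553, -0.3598, 0.0878]
tool_rot: [-0.003, 0.677, 0.736, -0.003]
contact_force: [-0.9, 2.8, -1.0]
gripper_width: 0.156
```

```bash
python3 look.py w20.png; python3 f.py
```

```text
[ 0.553  -0.3598  0.0878] [-0.003  0.677  0.736 -0.003] [-0.9   2.77 -0.98] 0.15599839018841286
(np.int64(320), np.int64(223), 555.4, -337.9, 37.7, 32.0, 3.8, np.float64(0.0972))
F [ 0.23 -3.03 -3.29] M [0.207 0.006 0.012] [ 0.5526 -0.3593  0.0868] 0.1518088005708404
```

View pics/w20.png

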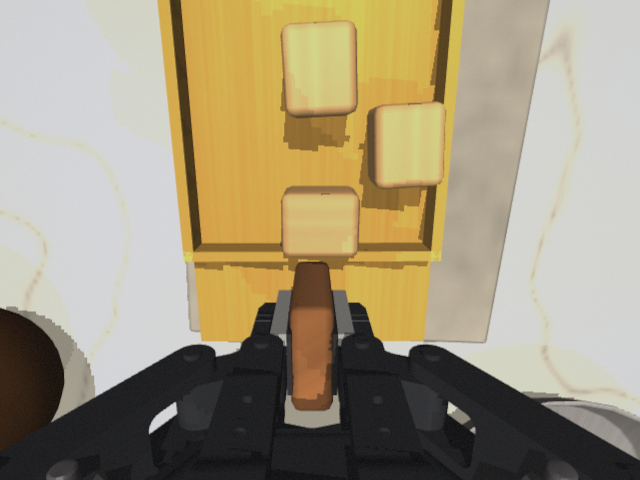

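```bash
cat > tp.py <<'E'
from h import *
import sys
p,d,pos,rot=load(sys.argv[1]); X=pts('wrist',d,pos,rot); R=Rq(rot); L=(X-pos)@R
# floor points in the tool frame, by pixel list
for u,v in [(240,30),(240,120),(240,200),(380,30),(400,220),(215,300),(405,300)]: print((u,v),X[v,u].round(4))
E
python3 tp.py w20
```

```text
(240, 30) [ 0.5191 -0.2559  0.0752]
(240, 120) [ 0.52   -0.2868  0.0751]
(240, 200) [ 0.5211 -0.3176  0.0756]
(380, 30) [ 0.5691 -0.2519  0.0756]
(400, 220) [ 0.5866 -0.3205  0.0747]
(215, 300) [ 0.5116 -0.3624  0.0759]
(405, 300) [ 0.5941 -0.3559  0.0743]
```

The tray hangs level, with all floor readings at z of about 0.075, and the grip is firm. I carry it to the box.

Call:
move_arm:
  increments: "0 2 5 20 0 0 0; 0 4 15 25 0 0 0; 0 7 30 20 0 0 0; 0 9 40 5 0 0 0; 0 9 40 0 0 0 0; 0 9 40 0 0 0 0; 0 9 40 0 0 0 0; 0 9 40 0 0 0 0"

```text
t: 46.6
eef_pos: [0.6106, -0.1077, 0.1572]
tool_rot: [-0.004, 0.677, 0.736, -0.003]
contact_force: [0.7, -1.2, -1.8]
gripper_width: 0.15
```

Call:
move_arm:
  increments: "0 8 40 0 0 0 0; 0 6 35 0 0 0 0; 0 4 22 0 0 0 0; 0 1 10 0 0 0 0; 0 0 3 0 0 0 0; 0 0 0 0 0 0 0; 0 0 0 0 0 0 0; 0 0 0 0 0 0 0"

```text
t: 47.6
eef_pos: [0.6293, -0.0003, 0.1564]
tool_rot: [-0.004, 0.678, 0.735, -0.003]
contact_force: [1.0, -0.7, -7.1]
gripper_width: 0.149
```

```bash
python3 look.py w21.png; python3 - <<'E'
from h import *
print(bot.get_obs()['q'])
p,d,o=snap('top','top21.png'); cv2.imwrite('pics/top21c.png',cv2.resize(p[130:360,170:500,::-1],None,fx=2.3,fy=2.3))
E
```

```text
[ 6.293e-01 -3.000e-04  1.564e-01] [-0.004  0.678  0.735 -0.003] [ 1.05 -0.69 -7.12] 0.1493669670905032
(np.int64(324), np.int64(223), 637.0, 4.8, 49.3, 42.4, 4.9, np.float64(0.1658))
(np.int64(408), np.int64(217), 697.9, 14.6, 51.5, 41.8, -85.3, np.float64(0.1657))
[-0.48168686  0.53168385  0.53260004  1.75844718 -0.32308378  0.9508087
  0.26477719]
```

View pics/w21.png

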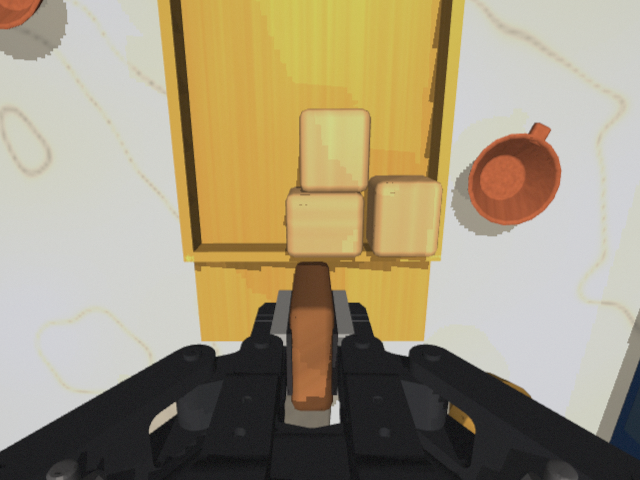

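View pics/top21c.png

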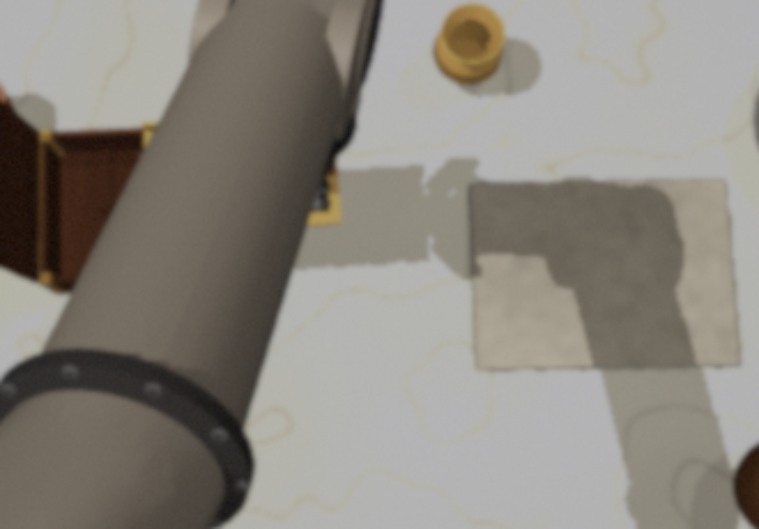

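The blocks slid back against the rear wall, at (325,223), (405,217) and (335,150), but all are still in the tray. Now I compute the tipping moves.

```bash
python3 - <<'E'
import numpy as np
th=[0,.1,.2,.3,.4,.5,.6,.7,.78,.85]; lz=[144,140,130,116,102,90,78,70,68,68]
P=[]
for t,l in zip(th,lz):
    c,s=np.cos(t),np.sin(t); P.append((-41-152*c+12*s,l+152*s+12*c))
P=np.array(P)
for i in range(1,len(P)):
    d=P[i]-P[i-1]; print(f"0 {-.08*d[0]:.1f} {.997*d[0]:.1f} {d[1]:.1f} {-.9965*(th[i]-th[i-1]):.4f} {-.0837*(th[i]-th[i-1]):.4f} 0")
E
```

```text
0 -0.2 2.0 11.1 -0.0997 -0.0084 0
0 -0.3 3.4 4.8 -0.0997 -0.0084 0
0 -0.4 4.9 0.4 -0.0996 -0.0084 0
0 -0.5 6.3 -0.1 -0.0997 -0.0084 0
0 -0.6 7.7 1.2 -0.0996 -0.0084 0
0 -0.7 8.9 0.3 -0.0996 -0.0084 0
0 -0.8 10.1 3.4 -0.0996 -0.0084 0
0 -0.7 8.9 6.3 -0.0797 -0.0067 0
0 -0.7 8.3 6.7 -0.0698 -0.0059 0
```

Call:
move_arm:
  increments: "0 -0.1 1 5.5 -0.05 -0.0042 0; 0 -0.1 1 5.5 -0.05 -0.0042 0; 0 -0.3 3.4 4.8 -0.0997 -0.0084 0; 0 -0.4 4.9 0.4 -0.0996 -0.0084 0; 0 -0.5 6.3 -0.1 -0.0997 -0.0084 0; 0 0 0 0 0 0 0; 0 0 0 0 0 0 0; 0 0 0 0 0 0 0"

```text
t: 48.7
eef_pos: [0.628, 0.015, 0.1732]
tool_rot: [0.142, 0.666, 0.719, -0.137]
contact_force: [1.0, -1.3, -3.9]
gripper_width: 0.148
```

```bash
python3 f.py; python3 - <<'E'
from h import *
print(bot.get_obs()['q'],bot.get_obs()['tool_rot'])
p,d,o=snap('scene','sc22.png'); cv2.imwrite('pics/sc22c.png',cv2.resize(p[80:340,280:540,::-1],None,fx=2.3,fy=2.3,interpolation=cv2.INTER_CUBIC)[:600])
E
```

```text
F [ 1.02 -1.27 -3.92] M [0.947 0.116 0.069] [0.628  0.015  0.1732] 0.14796608003959144
[-0.83470296  0.6051917   0.73590053  1.76381192  0.00287745  0.95794678
 -0.10888482] [ 0.14195916  0.66609441  0.71923459 -0.13735877]
```

View pics/sc22c.png

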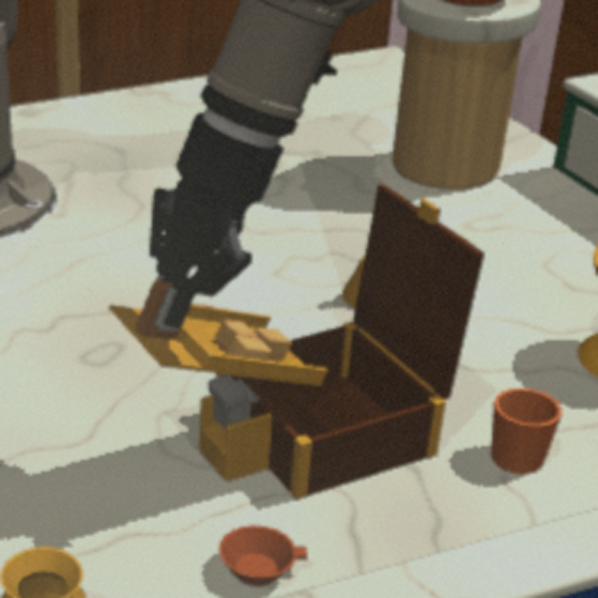

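The tray is tipped by about 0.4 rad with its lip over the box, clear of the catch at (235,390). I continue.

Call:
move_arm:
  increments: "0 -0.6 7.7 1.2 -0.0996 -0.0084 0; 0 -0.7 8.9 0.3 -0.0996 -0.0084 0; 0 -0.8 10.1 3.4 -0.0996 -0.0084 0; 0 -0.7 8.9 6.3 -0.0797 -0.0067 0; 0 0 0 0 0 0 0; 0 0 0 0 0 0 0; 0 0 0 0 0 0 0; 0 0 0 0 0 0 0"

```text
t: 49.75
eef_pos: [0.6252, 0.0516, 0.1842]
tool_rot: [0.276, 0.629, 0.679, -0.26]
contact_force: [-0.7, -0.2, -2.6]
gripper_width: 0.147
```

```bash
python3 f.py; python3 - <<'E'
from h import *
print(bot.get_obs()['q'],bot.get_obs()['tool_rot'])
p,d,o=snap('scene','sc23.png'); cv2.imwrite('pics/sc23c.png',cv2.resize(p[80:340,280:540,::-1],None,fx=2.3,fy=2.3,interpolation=cv2.INTER_CUBIC)[:600])
snap('wrist','w23.png')
E
```

```text
F [-0.67 -0.19 -2.57] M [ 1.071  0.08  -0.006] [0.6252 0.0516 0.1842] 0.14690282774569566
[-1.08424679  0.80043461  0.86866971  1.71667665  0.18818371  1.07638445
 -0.35873365] [ 0.27567686  0.62920012  0.67865474 -0.25987925]
```

View pics/sc23c.png

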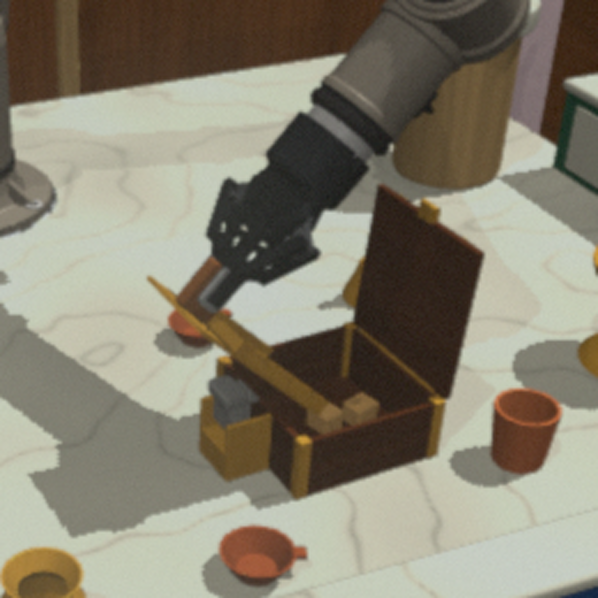

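View pics/w23.png

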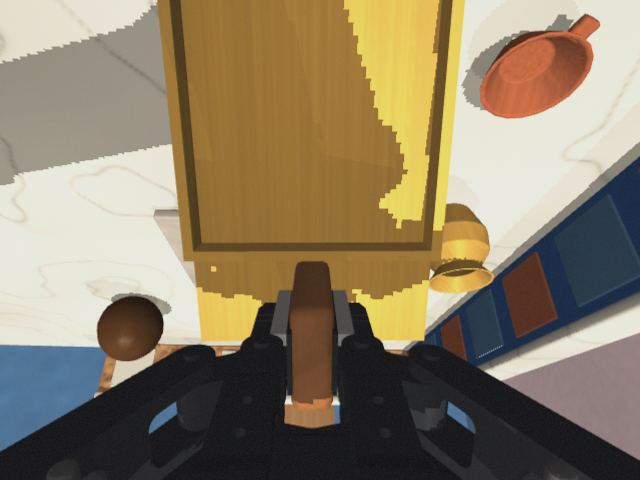

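The tray floor is empty, and at least two blocks are visible in the box at (325,418) and (358,408). I back the tray out along its own slope.

Call:
move_arm:
  increments: "0 0.4 -5 5 0 0 0; 0 0.6 -8 8 0 0 0; 0 1 -10 15 0 0 0; 0 1 -10 20 0 0 0; 0 1 -10 20 0.08 0.0067 0; 0 1 -12 15 0.1 0.0084 0; 0 1 -12 10 0.1 0.0084 0; 0 1 -12 5 0.1 0.0084 0"

```text
t: 50.85
eef_pos: [0.6323, -0.0281, 0.2842]
tool_rot: [0.141, 0.666, 0.72, -0.135]
contact_force: [0.9, -0.4, -3.9]
gripper_width: 0.149
```

Call:
move_arm:
  increments: "0 1 -15 0 0.1 0.0084 0; 0 0 -20 0 0.1 0.0084 0; 0 0 -20 0 0.1 0.0084 0; 0 0 -20 0 0.1 0.0084 0; 0 -3 -20 0 0 0 0; 0 -6 -20 0 0 0 0; 0 -3 -10 0 0 0 0; 0 0 0 0 0 0 0"

```text
t: 51.85
eef_pos: [0.621, -0.151, 0.2817]
tool_rot: [-0.005, 0.677, 0.736, -0.003]
contact_force: [-0.4, -0.3, -3.0]
gripper_width: 0.15
```

```bash
python3 f.py; python3 look.py w24.png; python3 - <<'E'
from h import *
p,d,o=snap('top','top24.png'); cv2.imwrite('pics/top24c.png',cv2.resize(p[130:360,170:500,::-1],None,fx=2.3,fy=2.3))
p,d,o=snap('scene','sc24.png'); cv2.imwrite('pics/sc24c.png',cv2.resize(p[80:340,280:540,::-1],None,fx=2.3,fy=2.3,interpolation=cv2.INTER_CUBIC)[:600])
E
```

```text
F [-0.39 -0.28 -2.99] M [-0.091 -0.056  0.007] [ 0.621  -0.151   0.2817] 0.15022502171593924
[ 0.621  -0.151   0.2817] [-0.005  0.677  0.736 -0.003] [-0.39 -0.28 -2.99] 0.15022502171593924
(np.int64(435), np.int64(255), 757.9, -200.4, 12.3, 9.1, -63.1, np.float64(0.2809))
```

View pics/top24c.png

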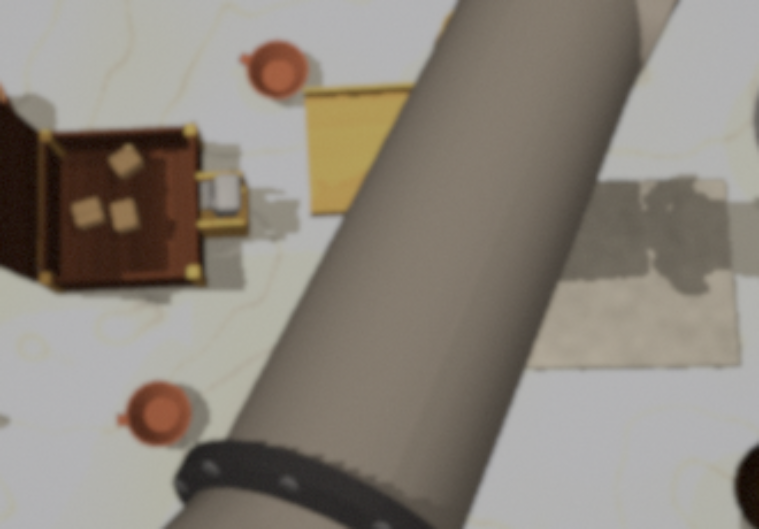

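View pics/sc24c.png

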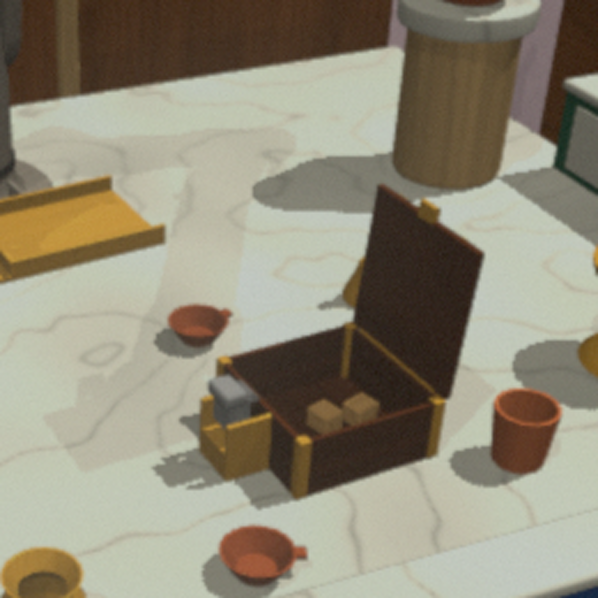

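View pics/w24.png

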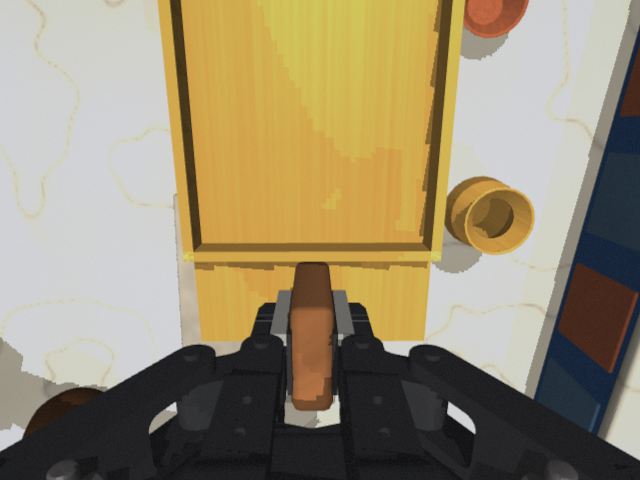

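All three blocks lie in the box at top crop (125,160), (88,212) and (125,214), and the tray is empty. I take the tray back to the slab.

Call:
move_arm:
  increments: "0 -10 -35 -20 0 0 0; 0 -14 -45 -35 0 0 0; 0 -14 -45 -40 0 0 0; 0 -14 -45 -40 0 0 0; 0 -12 -30 -40 0 0 0; 0 -4 -9 -30 0 0 0; 0 0 0 -20 0 0 0; 0 0 0 0 0 0 0"

```text
t: 53.0
eef_pos: [0.5536, -0.358, 0.0552]
tool_rot: [-0.007, 0.677, 0.736, -0.002]
contact_force: [0.2, -0.0, -1.8]
gripper_width: 0.149
```

```bash
python3 f.py; python3 look.py w25.png;python3 tp.py w25; python3 - <<'E'
from h import *
print(bot.get_obs()['tool_rot'])
E
```

```text
F [ 0.2  -0.04 -1.76] M [-0.108 -0.023 -0.019] [ 0.5536 -0.358   0.0552] 0.14894408325344996
[ 0.5536 -0.358   0.0552] [-0.007  0.677  0.736 -0.002] [ 0.2  -0.04 -1.76] 0.14894408325344996
(240, 30) [ 0.5191 -0.2537  0.0418]
(240, 120) [ 0.5202 -0.2849  0.0418]
(240, 200) [ 0.5213 -0.3159  0.0425]
(380, 30) [ 0.5695 -0.2498  0.0431]
(400, 220) [ 0.5873 -0.3187  0.0414]
(215, 300) [ 0.5121 -0.3607  0.0431]
(405, 300) [ 0.5946 -0.3538  0.0419]
[-0.00547686  0.67656277  0.73636158 -0.00210918]
```

View pics/w25.png

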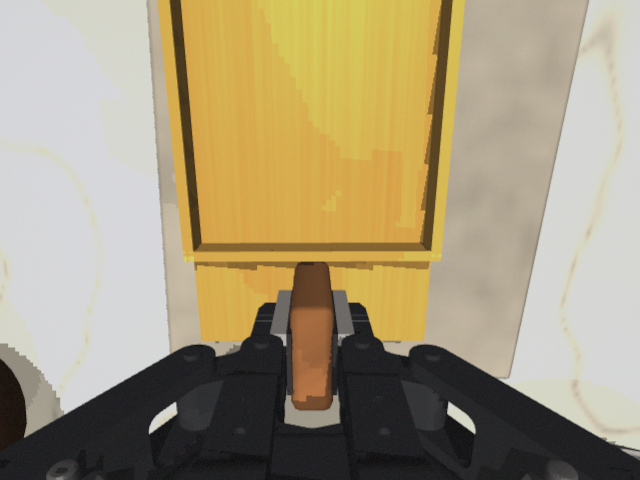

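The tray is level over the slab at z 0.042. I lower it 27 mm, release and rise.

Call:
move_arm:
  increments: "0 0 -2 -15 0 0 0; 0 0 0 -7 0 0 0; 0 0 0 -3 0 0 0; 0 0 0 -2 0 0 0; 0 0 0 0 0 0 0; 0.6 0 0 0 0 0 0; 0.6 0 0 0 0 0 0; 0.6 0 0 0 0 0 0"

```text
t: 54.05
eef_pos: [0.5534, -0.3623, 0.03]
tool_rot: [-0.005, 0.677, 0.736, -0.002]
contact_force: [0.9, 0.1, 0.3]
gripper_width: 0.602
```

Call:
move_arm:
  increments: "0.6 0 0 10 0 0 0; 0.6 0 0 40 0 0 0; 0.6 0 0 50 0 0 0; 0.6 0 20 50 0 0 0; 0.6 0 20 20 0 0 0; 0.6 0 0 0 0 0 0; 0.6 0 0 0 0 0 0; 0.6 0 0 0 0 0 0"

```text
t: 55.05
eef_pos: [0.5523, -0.3228, 0.1986]
tool_rot: [-0.006, 0.678, 0.735, -0.003]
contact_force: [0.6, 0.8, -0.3]
gripper_width: 0.6
```

```bash
python3 f.py; python3 look.py w26.png; python3 - <<'E'
from h import *
p,d,pos,rot=load('w26'); X=pts('wrist',d,pos,rot)
for u,v in [(260,110),(260,180),(360,110),(360,180),(420,150)]: print((u,v),X[v,u].round(4))
E
```

```text
F [ 0.63  0.79 -0.31] M [ 0.001 -0.027 -0.001] [ 0.5523 -0.3228  0.1986] 0.5995153198842076
[ 0.5523 -0.3228  0.1986] [-0.006  0.678  0.735 -0.003] [ 0.63  0.79 -0.31] 0.5995153198842076
(260, 110) [ 0.5023 -0.2396  0.0154]
(260, 180) [ 0.5047 -0.2952  0.0156]
(360, 110) [ 0.5817 -0.2332  0.0159]
(360, 180) [ 0.5883 -0.2885  0.0135]
(420, 150) [ 0.6349 -0.2601  0.0122]
```

View pics/w26.png

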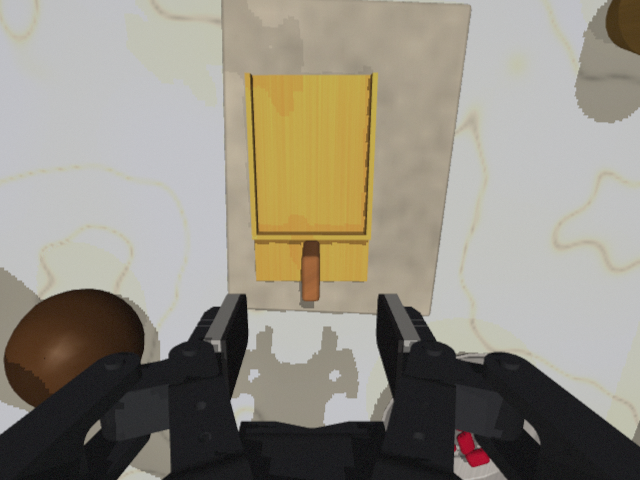

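The tray sits flat on the slab and is empty (floor z of about 0.0155). Now I shut the lid, with closed fingers behind its outer face.

Call:
move_arm:
  increments: "0 5 25 40 0 0 0; 0 5 45 30 0 0 0; 0 5 55 15 0 0 0; 0 5 58 0 0 0 0; 0 5 58 0 0 0 0; 0 5 58 0 0 0 0; 0 5 58 0 0 0 0; 0 5 58 0 0 0 0"
  newtons: 60

```text
t: 56.1
eef_pos: [0.5932, 0.094, 0.2842]
tool_rot: [-0.005, 0.678, 0.735, -0.003]
contact_force: [0.6, -0.7, 0.3]
gripper_width: -0.0
```

Call:
move_arm:
  increments: "0 4 58 0 0 0 0; 0 4 58 0 0 0 0; 0 3 55 0 0 0 0; 0 2 45 0 0 0 0; 0 0 10 0 0 0 0; 0 0 0 0 0 0 0; 0 0 0 0 0 0 0; 0 0 0 0 0 0 0"

```text
t: 57.1
eef_pos: [0.6067, 0.3168, 0.285]
tool_rot: [-0.005, 0.678, 0.735, -0.002]
contact_force: [-0.1, -0.8, 0.1]
gripper_width: -0.0
```

```bash
python3 f.py; python3 look.py w27.png
```

```text
F [-0.08 -0.75  0.14] M [ 0.008 -0.008 -0.006] [0.6067 0.3168 0.285 ] -0.0004304421154596062
[0.6067 0.3168 0.285 ] [-0.005  0.678  0.735 -0.002] [-0.08 -0.75  0.14] -0.0004304421154596062
```

View pics/w27.png

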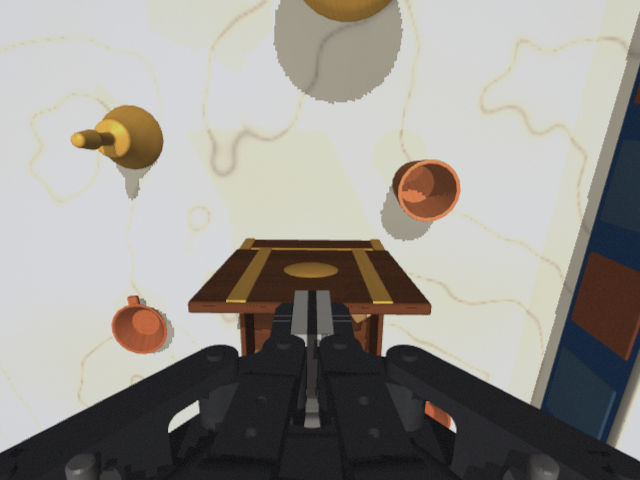

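```bash
python3 - <<'E'
import numpy as np
r=138
th=np.r_[1.65,1.62,np.arange(1.57,0.0,-0.055)]
b=-r*np.cos(th)+8*np.sin(th); z=r*np.sin(th)+8*(np.cos(th))
for i in range(len(th)-1):
    db,dz=b[i+1]-b[i],z[i+1]-z[i]
    print(f"0 {-.08*db:.1f} {.997*db:.1f} {dz:.1f} 0 0 0",end='; ' if (i+1)%8 else f'   th={th[i+1]:.2f} I=({b[i+1]+75:.1f} {z[i+1]+62.5:.1f})\n')
print(th[-1],b[-1]+75,z[-1]+62.5)
E
```

```text
0 0.3 -4.1 0.5 0 0 0; 0 0.6 -6.9 0.6 0 0 0; 0 0.6 -7.6 0.2 0 0 0; 0 0.6 -7.6 -0.2 0 0 0; 0 0.6 -7.6 -0.6 0 0 0; 0 0.6 -7.5 -1.0 0 0 0; 0 0.6 -7.4 -1.4 0 0 0; 0 0.6 -7.4 -1.8 0 0 0   th=1.24 I=(37.7 195.6)
0 0.6 -7.2 -2.2 0 0 0; 0 0.6 -7.1 -2.6 0 0 0; 0 0.6 -6.9 -3.0 0 0 0; 0 0.5 -6.8 -3.4 0 0 0; 0 0.5 -6.6 -3.8 0 0 0; 0 0.5 -6.4 -4.1 0 0 0; 0 0.5 -6.1 -4.5 0 0 0; 0 0.5 -5.9 -4.8 0 0 0   th=0.80 I=(-15.4 167.1)
0 0.4 -5.6 -5.1 0 0 0; 0 0.4 -5.3 -5.4 0 0 0; 0 0.4 -5.0 -5.7 0 0 0; 0 0.4 -4.7 -6.0 0 0 0; 0 0.3 -4.3 -6.2 0 0 0; 0 0.3 -4.0 -6.5 0 0 0; 0 0.3 -3.6 -6.7 0 0 0; 0 0.3 -3.3 -6.9 0 0 0   th=0.36 I=(-51.3 118.6)
0 0.2 -2.9 -7.0 0 0 0; 0 0.2 -2.5 -7.2 0 0 0; 0 0.2 -2.1 -7.3 0 0 0; 0 0.1 -1.7 -7.4 0 0 0; 0 0.1 -1.3 -7.5 0 0 0; 0 0.1 -0.9 -7.6 0 0 0; 0.030000000000001803 -62.6979406557403 74.63577929793655
```

Call:
move_arm:
  increments: "0 0 0 -30 0 0 0; 0 0 0 -35 0 0 0; 0 0 0 -20 0 0 0; 0 0.3 -5 0 0 0 0; 0 0.3 -5 0 0 0 0; 0 0.3 -4 0 0 0 0; 0 0 -2 0 0 0 0; 0 0 0 0 0 0 0"

```text
t: 58.15
eef_pos: [0.6073, 0.3027, 0.2002]
tool_rot: [-0.005, 0.678, 0.735, -0.002]
contact_force: [-1.1, -0.2, -0.2]
gripper_width: -0.004
```

```bash
python3 f.py; python3 - <<'E'
from h import *
p,d,o=snap('scene','sc28.png'); cv2.imwrite('pics/sc28c.png',cv2.resize(p[80:340,320:540,::-1],None,fx=2.3,fy=2.3,interpolation=cv2.INTER_CUBIC)[:600])
E
```

```text
F [-1.13 -0.18 -0.19] M [ 0.022 -0.015 -0.008] [0.6073 0.3027 0.2002] -0.00361852554440499
```

View pics/sc28c.png

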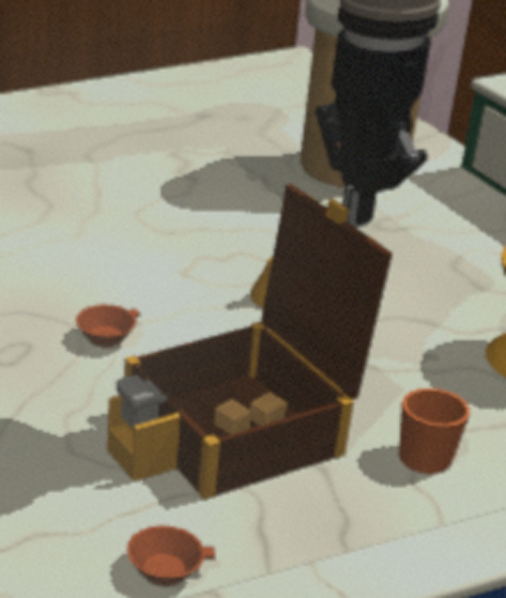

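Call:
move_arm:
  increments: "0 0.2 -3 0 0 0 0; 0 0.2 -3 0 0 0 0; 0 0.3 -4.1 0.5 0 0 0; 0 0.6 -6.9 0.6 0 0 0; 0 0.6 -7.6 0.2 0 0 0; 0 0.6 -7.6 -0.2 0 0 0; 0 0.6 -7.6 -0.6 0 0 0; 0 0.6 -7.5 -1 0 0 0"

```text
t: 59.2
eef_pos: [0.6109, 0.2549, 0.1992]
tool_rot: [-0.005, 0.677, 0.736, -0.002]
contact_force: [-0.3, 1.3, -0.4]
gripper_width: -0.001
```

```bash
python3 f.py; python3 - <<'E'
from h import *
p,d,o=snap('scene','sc29.png'); cv2.imwrite('pics/sc29c.png',cv2.resize(p[80:340,320:540,::-1],None,fx=2.3,fy=2.3,interpolation=cv2.INTER_CUBIC)[:600])
E
```

```text
F [-0.33  1.25 -0.37] M [ 0.152  0.074 -0.043] [0.6109 0.2549 0.1992] -0.0013430762382990445
```

View pics/sc29c.png

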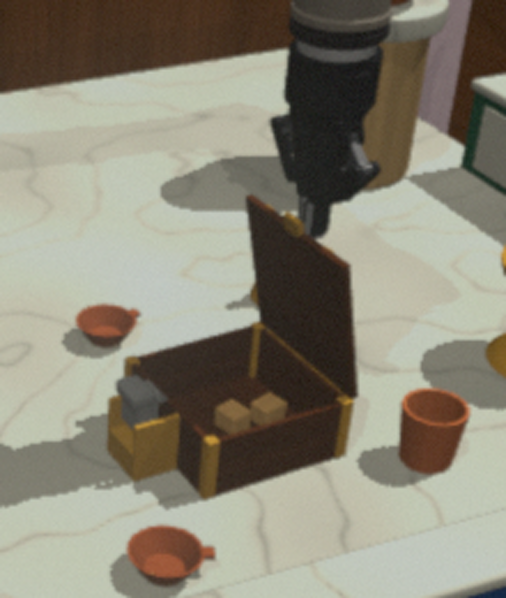

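The lid is moving with the finger. I continue down the arc.

Call:
move_arm:
  increments: "0 0.6 -7.4 -1.4 0 0 0; 0 0.6 -7.4 -1.8 0 0 0; 0 0.6 -7.2 -2.2 0 0 0; 0 0.6 -7.1 -2.6 0 0 0; 0 0.6 -6.9 -3 0 0 0; 0 0.5 -6.8 -3.4 0 0 0; 0 0.5 -6.6 -3.8 0 0 0; 0 0.5 -6.4 -4.1 0 0 0"

```text
t: 60.25
eef_pos: [0.6154, 0.1992, 0.1766]
tool_rot: [-0.005, 0.677, 0.736, -0.002]
contact_force: [0.3, 0.7, 0.7]
gripper_width: -0.002
```

Call:
move_arm:
  increments: "0 0.5 -6.1 -4.5 0 0 0; 0 0.5 -5.9 -4.8 0 0 0; 0 0.4 -5.6 -5.1 0 0 0; 0 0.4 -5.3 -5.4 0 0 0; 0 0.4 -5 -5.7 0 0 0; 0 0.4 -4.7 -6 0 0 0; 0 0.3 -4.3 -6.2 0 0 0; 0 0.3 -4 -6.5 0 0 0"

```text
t: 61.25
eef_pos: [0.6185, 0.1585, 0.1323]
tool_rot: [-0.005, 0.677, 0.736, -0.002]
contact_force: [0.4, -0.0, 0.3]
gripper_width: 0.002
```

```bash
python3 f.py; python3 - <<'E'
from h import *
p,d,o=snap('scene','sc30.png'); cv2.imwrite('pics/sc30c.png',cv2.resize(p[80:340,320:540,::-1],None,fx=2.3,fy=2.3,interpolation=cv2.INTER_CUBIC)[:600])
E
```

```text
F [ 0.36 -0.01  0.33] M [-0.013 -0.007  0.042] [0.6185 0.1585 0.1323] 0.001732290139213685
```

View pics/sc30c.png

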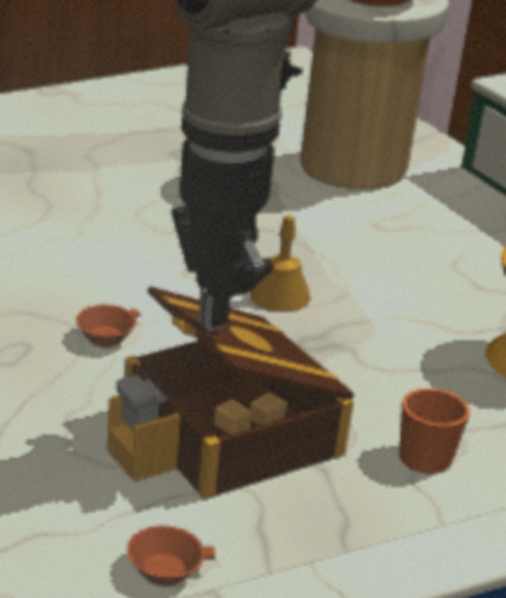

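Call:
move_arm:
  increments: "0 0.3 -3.6 -6.7 0 0 0; 0 0.3 -3.3 -6.9 0 0 0; 0 0.2 -2.9 -7 0 0 0; 0 0.2 -2.5 -7.2 0 0 0; 0 0.2 -2.1 -7.3 0 0 0; 0 0.1 -1.7 -7.2 0 0 0; 0 0.1 -1 -5 0 0 0; 0 0 0 0 0 0 0"

```text
t: 62.3
eef_pos: [0.6196, 0.1416, 0.0849]
tool_rot: [-0.005, 0.677, 0.736, -0.003]
contact_force: [-0.9, 0.1, 0.4]
gripper_width: -0.001
```

```bash
python3 f.py; python3 - <<'E'
from h import *
p,d,o=snap('scene','sc31.png'); cv2.imwrite('pics/sc31c.png',cv2.resize(p[180:340,330:510,::-1],None,fx=3.6,fy=3.6,interpolation=cv2.INTER_CUBIC)[:600])
E
```

```text
F [-0.91  0.05  0.41] M [-0.063  0.118  0.04 ] [0.6196 0.1416 0.0849] -0.0009008169614427976
```

View pics/sc31c.png

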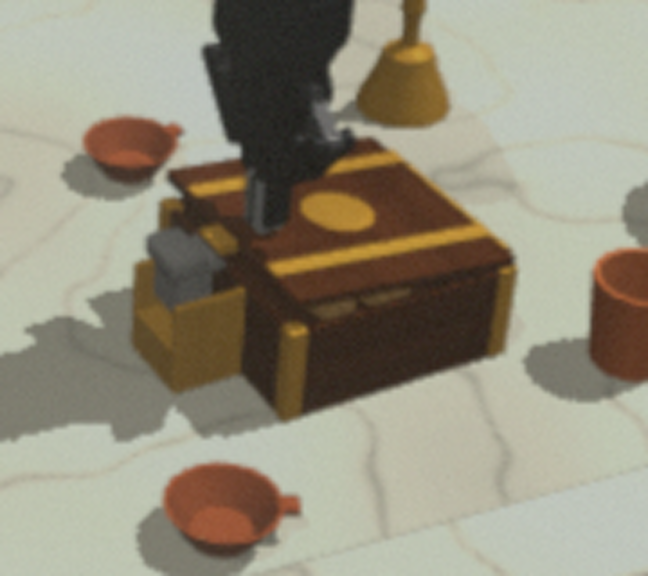

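Call:
move_arm:
  increments: "0 0 -0.5 -4 0 0 0; 0 0 -0.3 -4 0 0 0; 0 0 0 -3 0 0 0; 0 0 0 -2 0 0 0; 0 0 0 -1 0 0 0; 0 0 0 -1 0 0 0; 0 0 0 0 0 0 0; 0 0 0 0 0 0 0"

```text
t: 63.35
eef_pos: [0.6198, 0.1409, 0.0705]
tool_rot: [-0.005, 0.677, 0.736, -0.002]
contact_force: [-1.5, -0.9, 2.6]
gripper_width: 0.0
```

```bash
python3 f.py; python3 - <<'E'
from h import *
p,d,o=snap('scene','sc32.png'); cv2.imwrite('pics/sc32c.png',cv2.resize(p[180:340,330:510,::-1],None,fx=3.6,fy=3.6,interpolation=cv2.INTER_CUBIC)[:600])
E
```

```text
F [-1.5  -0.92  2.59] M [-0.156  0.141  0.016] [0.6198 0.1409 0.0705] 0.00034526329821391694
```

View pics/sc32c.png

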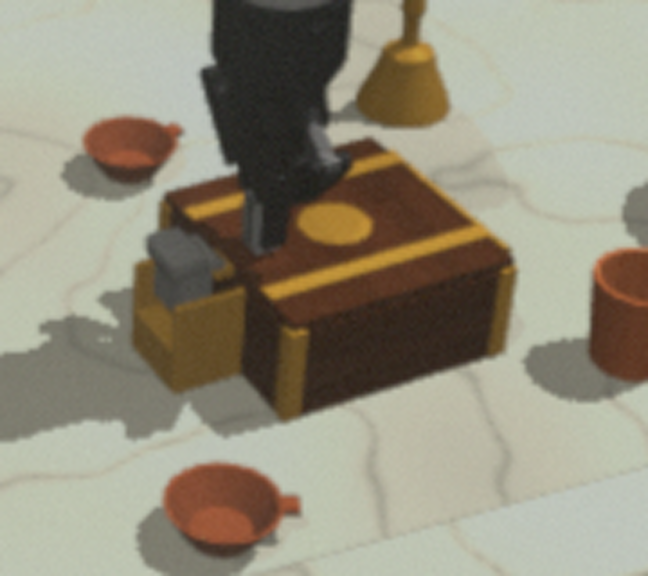

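Call:
move_arm:
  increments: "0 0 0 -1 0 0 0; 0 0 0 -1 0 0 0; 0 0 0 -1 0 0 0; 0 0 0 0 0 0 0; 0 0 0 0 0 0 0; 0 0 0 0 0 0 0; 0 0 0 0 0 0 0; 0 0 0 0 0 0 0"

```text
t: 64.4
eef_pos: [0.62, 0.1408, 0.0685]
tool_rot: [-0.005, 0.678, 0.735, -0.002]
contact_force: [-3.3, -1.8, 10.8]
gripper_width: 0.001
```

```bash
python3 f.py; python3 - <<'E'
from h import *
p,d,o=snap('scene','sc33.png'); cv2.imwrite('pics/sc33c.png',cv2.resize(p[210:300,350:450,::-1],None,fx=6,fy=6,interpolation=cv2.INTER_CUBIC)[:600])
E
```

```text
F [-3.31 -1.82 10.83] M [-0.17   0.932 -0.014] [0.62   0.1408 0.0685] 0.0011155479590317975
```

View pics/sc33c.png

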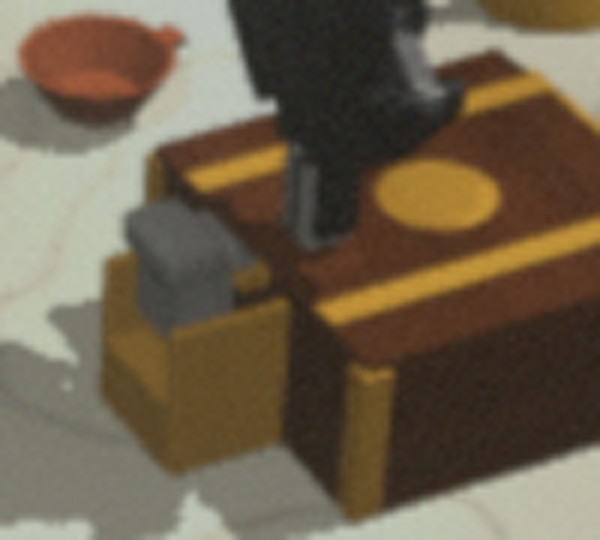

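At 10.8 N the lid is bottomed, and the picture matches the starting shut state. I rise slowly to test the catch.

Call:
move_arm:
  increments: "0 0 0 1 0 0 0; 0 0 0 2 0 0 0; 0 0 0 3 0 0 0; 0 0 0 4 0 0 0; 0 0 0 4 0 0 0; 0 0 0 2 0 0 0; 0 0 0 0 0 0 0; 0 0 0 0 0 0 0"

```text
t: 65.45
eef_pos: [0.6198, 0.1409, 0.0833]
tool_rot: [-0.005, 0.677, 0.736, -0.003]
contact_force: [0.8, 0.5, -0.5]
gripper_width: 0.005
```

```bash
python3 f.py; python3 - <<'E'
from h import *
p,d,o=snap('scene','sc34.png'); cv2.imwrite('pics/sc34c.png',cv2.resize(p[190:300,350:480,::-1],None,fx=5,fy=5,interpolation=cv2.INTER_CUBIC)[:600])
E
```

```text
F [ 0.82  0.45 -0.48] M [-0.041  0.003  0.023] [0.6198 0.1409 0.0833] 0.005215378416067554
```

View pics/sc34c.png

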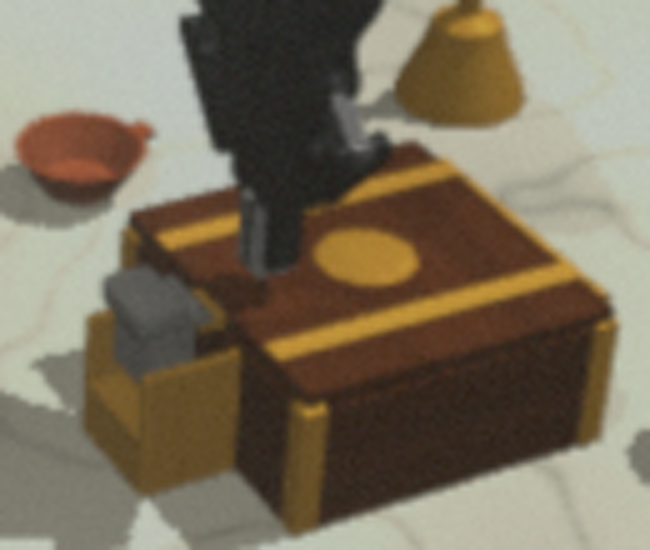

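The finger has lifted clear and the lid stays shut, so the catch holds. I retreat and run the final checks.

Call:
move_arm:
  increments: "0 0 0 30 0 0 0; 0 0 0 50 0 0 0; 0 0 0 50 0 0 0; 0 0 -30 30 0 0 0; 0 -10 -50 0 0 0 0; 0 -10 -40 0 0 0 0; 0 0 0 0 0 0 0; 0 0 0 0 0 0 0"

```text
t: 66.5
eef_pos: [0.6, 0.0216, 0.2433]
tool_rot: [-0.006, 0.677, 0.736, -0.002]
contact_force: [0.1, 0.5, -0.1]
gripper_width: -0.005
```

```bash
python3 f.py; python3 look.py w35.png; python3 - <<'E'
from h import *
p,d,o=snap('scene','sc35.png'); X=pts('top',snap('top','top35.png')[1])
print('lid z',X[190:250:12,200:250:12,2].round(3))
Y=pts('scene',d); print(Y[245,400],Y[250,430])
E
```

```text
F [ 0.11  0.54 -0.07] M [ 0.078 -0.029  0.023] [0.6    0.0216 0.2433] -0.004652121935758284
[0.6    0.0216 0.2433] [-0.006  0.677  0.736 -0.002] [ 0.11  0.54 -0.07] -0.004652121935758284
lid z [[0.071 0.068 0.669 0.675 0.676]
 [0.067 0.665 0.679 0.682 0.682]
 [0.07  0.679 0.688 0.69  0.69 ]
 [0.07  0.69  0.696 0.696 0.694]
 [0.687 0.702 0.704 0.703 0.7  ]]
[0.60878778 0.13973001 0.07290635] [0.64713238 0.19016147 0.07200321]
```

View pics/sc35.png

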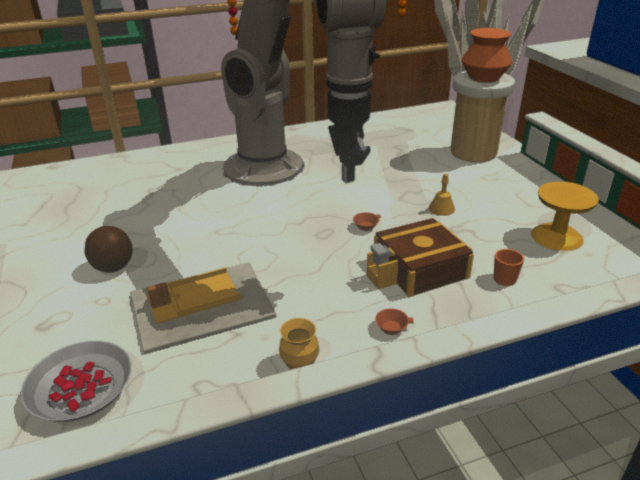

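View pics/top35.png

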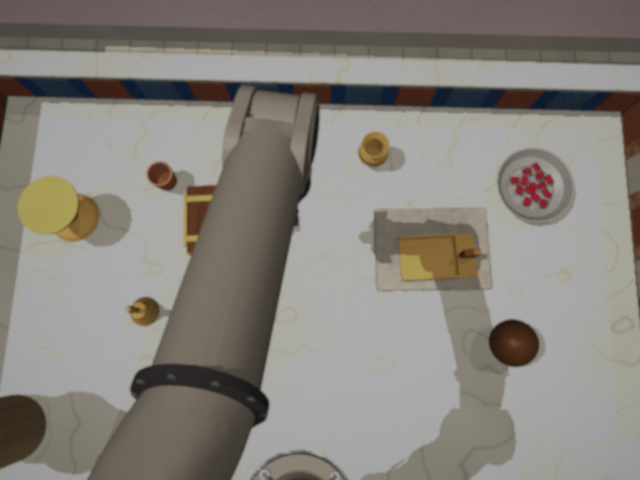

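The box is shut at (423,255) in the scene view with the lid at 72 mm. The tray is empty on the slab at top (437,258). No block is left on the ledge, and the bystanders are where they started. I hand in.

```bash
python3 -c "
from station import bot
print(bot.hand_in())"
```

```text
the job is handed in; nothing more can be done
None
```

The job is done and handed in at about 66.5 s of the 210 s allowed.

- **What I did:** I picked the three blocks present onto the tray and opened the box, holding the lid back with a finger all the way to its stop. I then tipped the tray so the blocks slid into the box, put the tray back on its slab and pushed the lid shut.
- **Last checks:**
  - The camera showed all three blocks in the box before I shut it.
  - After it was put back, the tray was empty and flat on the slab, with its floor at about 15.5 mm (one reading 13.5 mm).
  - The lid stayed down at about 72 mm once the finger was lifted, so the catch holds.
  - The lamps, pots, coconut and bell look unmoved, and there is no block left on the ledge.
- **What went wrong or is uncertain:**
  - The first press of the button did not free the lid, probably because the hook caught it again. The second worked, keeping the button down while the lid finger rose.
  - I commanded about 0.35 rad/s for the lid while opening it, but its speed was not measured directly.
  - One block was found shifted sideways on the tray, and the blocks slid to the back during carrying, but none left the tray.

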